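# Push a vial carrier through the transfer hatch flap

## Robot

A 6-joint arm with a two-finger parallel gripper is mounted at the origin on the work surface. World frame = base frame: x ahead of the robot, y to its left, z up, the work surface at z = 0. Lengths are in m, angles in rad, forces in N, time in s.
With the tool pointing down it reaches from about 0.275 to 0.75 m from the base axis. Payload 10.2 kg.
Tool frame: the origin (TCP) lies at the very end of the fingers, on their centre line; the grasp point (between the pads) lies robot.grip_point_offset behind it (robot.grip_point_offset is the distance from the TCP to the grasp point, in m); z points along the fingers, y is the direction in which the jaws open and shut (so a half turn about z gives the same grasp; the last joint's range is limited). The gripper opens to 88 mm and grips with 3 to 60 N. Pads are 18 mm wide; open, the fingers measure 123 mm over their backs; the gripper's body (75 mm by 187 mm) begins 45 mm behind the grasp point.
Start: joints at [0.914, 0.313, 1.498, -0, 1.331, -0.223], TCP at [0.221, 0.476, 0.239] pointing down, gripper open.
Joint ranges: [-2.94, 2.94], [-0.97, 2.17], [0.19, 2.56], [-1.23, 4.37], [0.02, 3.11], [-2.88, 2.88]. Speed limits (rad/s): [2.39, 2.39, 3.01, 3.14, 3.14, 3.14].

## Interface

Orientations are given as a unit quaternion [w, x, y, z].
In Python, from bench import robot gives the robot as it stands.
- The arm moves only by the tool step_arm, never from a script. Its argument "commands" is a list of rows, each an object of numbers: "gripper": the opening in per cent of the stroke, from 0 (shut) to 100 (fully open); "x", "y", "z": the shift along the tool's x, y, z in cm; "ax", "ay", "az": the turn, a rotation vector about the tool's x, y, z in degrees. In form: [{"gripper": .., "x": .., "y": .., "z": .., "ax": .., "ay": .., "az": ..}, ...]. A call has exactly 10 rows; each row shifts and turns the commanded pose from where the row before left it, along the tool's axes as they then stand; what a row does not reach is not made up. A row lasts 1/12 s, in which the tool goes at most 41.7 mm and 7.16 degrees, less where a joint would pass 70% of its speed; a pose out of reach is approached as far as the arm can. A call with a gripper value outside its range is refused whole. The fingers move at their own pace and stop on an object; the grip force is fixed at half the most. Time passes only in rows, so rows that do not move let the fingers close, or fill a call up. It gives the time, the measured TCP pose, the force and the opening at its end, in the units of the state.
- robot.read_state(): the state, without advancing time (a new reading comes with each control period).
- robot.grab_frame(name): name is "scene" or "top" or "wrist"; returns a dict with "img" (384x512x3 uint8, red, green, blue), "depth" (384x512 float32, m along the optical axis (not along the pixel's ray), 0 where there is no reading), "mtx" (3x3 intrinsics, pixels), "rvec" (rotation vector, rad) and "tvec" (3), from world to camera coordinates, as OpenCV has them; the wrist camera has in their place "mount" (4x4, takes a point from camera to tool coordinates, whose origin is the TCP and whose axes are the flange's). Camera axes: x right, y down, z forward; pixel columns grow to the right and rows downward; lengths in m; the calibration is good to about 2 mm. The wrist camera is an equidistant fisheye: a pixel r from the principal point sees the ray r / f radians off the axis. A picture is of the moment at which its call begins: read the wrist's pose just before it.
- robot.finish_job(): hands the job in, once; it reports no verdict.
The state is a dict: "time": time; "joint_positions": joint angles; "joint_velocities": joint speeds; "tau": joint torques, N m; "eef_pos": TCP position; "tool_rot": TCP orientation; "ft_force": force on the tool from outside, world axes, zero at the start; "ft_torque": the same for the moment, N m; "finger_gap": finger opening in m.
Only numpy, scipy, OpenCV 4.12 (cv2) and the standard library are available. Lean on these libraries where they do the work, as an engineer would, in place of code of your own. Each camera call takes 0.05 s, during which the arm holds its last target.

## Task

Using pushes only, line the blue vial carrier up with the doorway of the transfer hatch, vials first, and push it in through the hanging orange flap until its low tail too is completely inside the bay. Then draw the fingers back out so that the flap falls shut behind it. Do not lift or tip the carrier, and leave the other things where they are.

Things in the scene. Friction and masses are not known exactly. Their poses are not given: they have to be found in the camera images.
- hatch: Fixed transfer hatch. Origin: on the bench, under the middle of the doorway; x points into the bay (roughly away from the robot), y left, z up. All hatch figures below are in this frame, mm. Grey base plate 8 thick, x -180 to 145, y -120 to 150. Behind the doorway the bay: white walls, inner y -38 to 38, back wall at x 138, clear roof at z 80 to 83.
- doorway (a point): Middle of the doorway at the plate's top, hatch (0, 0, 8) mm. Open between two blue posts (y -39 to 39, each 14 wide, x -6 to 8), under a thin blue lintel (x 0 to 8, underside z 80, top z 86). Fingers that lean forward reach farther in under the lintel than upright ones.
- rail (a point): Middle of the guiding face of the straight aluminium guide rail in front of the doorway, hatch (-88, -32, 19) mm. The face looks to +y; the rail runs from x -176 to 0, 8 thick, top at z 30. The plate's left side is open. A carrier pushed flat against the rail has its centre at y -4 and slides straight through the doorway.
- flap (a joint): Orange flap in the doorway, rad: 0 hangs shut, grows as its lower edge goes into the bay, at most 1.4; opens inwards only. 70 mm wide, 4 thick, 60 g, hinged at hatch x 4, z 77; lower edge at z 34, just above the carrier's tail. It rests on what is under it and falls shut by itself in about 1 s once the vial block is past (carrier's centre beyond hatch x 43).
- rack: Blue vial carrier, 100 mm long (its x), 56 wide (y), about 0.25 kg, slides freely. Its front half (+x) carries 9 vials, 46 tall over the caps, sides 38 tall; its rear half (-x) is a low tail 22 tall with an upright end face to push. Origin: middle of its underside. Starts on the plate before the doorway, left of the line through it, +x within 0.25 rad of the hatch's x.
- spare_rack: Yellow vial carrier with green caps, 100 x 56 x 46 mm, a bystander on the bench to the left. Origin: middle of its underside.
- jar: Small jar with a red lid, diameter 42 mm, 55 mm tall, a bystander standing on the base plate to the left of the bay. Origin: middle of its underside.
- goblet: Wooden cylinder 34 mm in diameter, 140 mm tall, on a 60 mm foot, a bystander on the bench to the left. Origin: middle of its underside.
- bottle: White bottle, diameter 64 mm, 170 mm tall, a bystander on the bench to the right. Origin: middle of its underside.
- mug: White mug, diameter 76 mm, 90 mm tall, a bystander on the bench to the right. Origin: middle of its underside.
- forceps: Steel forceps 130 mm long lying on the bench to the right, a bystander. Origin: middle of the underside.
Mind the look-alikes: they are no part of the job. There is more than one size of the rack; the job needs the largest.

How it is judged:
On the way, in this order (a step that is already met when the one before it is completed fails the run):
1. the carrier stands in the doorway and holds the flap pushed open (value of joint flap above 0.4 rad and x of rack in the frame of hatch between -0.05 and 0.045 m), for 0.1 s.
2. the whole carrier is past the flap, inside the bay (x of rack in the frame of hatch between 0.052 and 0.092 m and y of rack in the frame of hatch between -0.02 and 0.02 m), for 0.1 s.
At the end, for the whole second after the job is handed in: The blue carrier stands at rest on the bay floor, wholly past the flap (its centre 52 to 92 mm beyond the doorway, so that its tail end is inside, within 20 mm of the middle line, tilted less than 0.1 rad), and the flap hangs shut (under 0.06 rad) (all of step 2 and value of joint flap below 0.06 rad and height (world z) of rack below 0.013 m and angle between rack's own z axis and vertical below 0.1 rad and linear speed of rack below 0.02 m/s); the robot touches nothing.
It fails at once if the blue carrier is lifted (more than 12 mm off its plate) (height (world z) of rack above 0.02 m).
It fails at once if the blue carrier is tipped (more than 0.35 rad) (angle between rack's own z axis and vertical above 0.35 rad).
It fails at once if one of the other things is moved more than 20 mm (distance of any of spare_rack, jar, goblet, bottle, mug, forceps from where it was at the start of the episode above 0.02 m).
It also fails if it takes over 58 s, if anything falls off the work surface, if the arm or the gripper's body presses on something with over 40 N, if the wrist force passes 120 N, or if a joint passes its speed limit or range.

## Working session

There is one attempt and no reset: what is moved stays moved. The work goes in short steps, Python scripts to look and compute and a tool call to move; the robot and the scene stay as the last step left them, time stands still between calls to the robot, and variables do not carry over. Pictures are saved under pics/ and viewed, and the job is handed in when it is done.

Besides the shell and the picture viewer there is one more tool, called after "Call:" as name([rows], argument=value, ...), one row to a line, values as JSON. step_arm: Moves the arm, as the interface text tells. Its arguments: {"type":"object","properties":{"commands":{"type":"array"}},"required":["commands"]}

```bash
mkdir -p pics; cat > h.py <<'E'
import numpy as np,cv2
from bench import robot
def save(n,f):
    d=robot.grab_frame(n); cv2.imwrite('pics/'+f,d['img'][:,:,::-1]); return d
def pts(d):
    h,w=d['depth'].shape; u,v=np.meshgrid(np.arange(w),np.arange(h)); z=d['depth']; K=d['mtx']
    P=np.stack([(u-K[0,2])/K[0,0]*z,(v-K[1,2])/K[1,1]*z,z],-1)
    R=cv2.Rodrigues(np.array(d['rvec'],float))[0]; return (P-np.array(d['tvec']).reshape(3))@R
E
python3 - <<'E'
from h import *
s=robot.read_state(); print(s); print(robot.grip_point_offset)
for n in ['scene','top']:
    d=save(n,n+'0.png'); np.savez(n+'0.npz',img=d['img'],P=pts(d),depth=d['depth'],mtx=d['mtx'],rvec=d['rvec'],tvec=d['tvec'])
E
```

```text
{'time': 0.0, 'joint_positions': array([ 9.13609261e-01,  3.13422213e-01,  1.49843654e+00,  3.49342691e-06,
        1.33098440e+00, -2.23379141e-01]), 'joint_velocities': array([ 3.96882609e-04, -5.34031006e-04, -4.26825172e-04, -9.84084345e-05,
       -3.45529705e-04, -1.01121811e-03]), 'tau': array([ 3.32728487e-04, -4.02228069e+01, -2.52256429e+01,  6.93681138e-02,
        3.54609231e-02, -9.13384065e-05]), 'eef_pos': array([0.22051994, 0.47617156, 0.23817549]), 'tool_rot': array([-2.68013681e-04,  2.15207531e-01,  9.76568138e-01, -5.64897985e-04]), 'ft_force': array([-1.0829458 , -0.44400453,  0.20082249]), 'ft_torque': array([-0.01389318,  0.04257529,  0.03696248]), 'finger_gap': 0.08797868986189927}
0.0187
```

```bash
ls; python3 -c "
import cv2
for n in ['scene0','top0']:
    cv2.imwrite('pics/%s_b.png'%n,cv2.resize(cv2.imread('pics/%s.png'%n),(768,576)))"
```

```text
h.py
pics
scene0.npz
top0.npz
```

View pics/scene0_b.png

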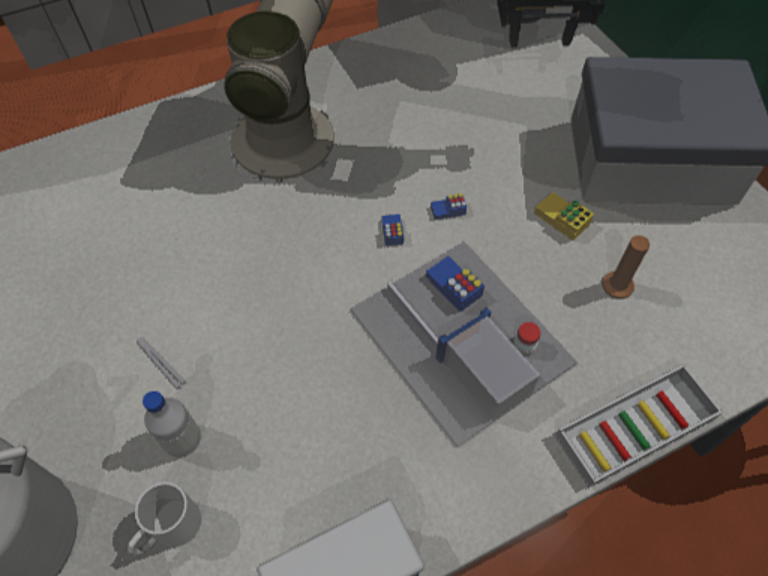

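View pics/top0_b.png

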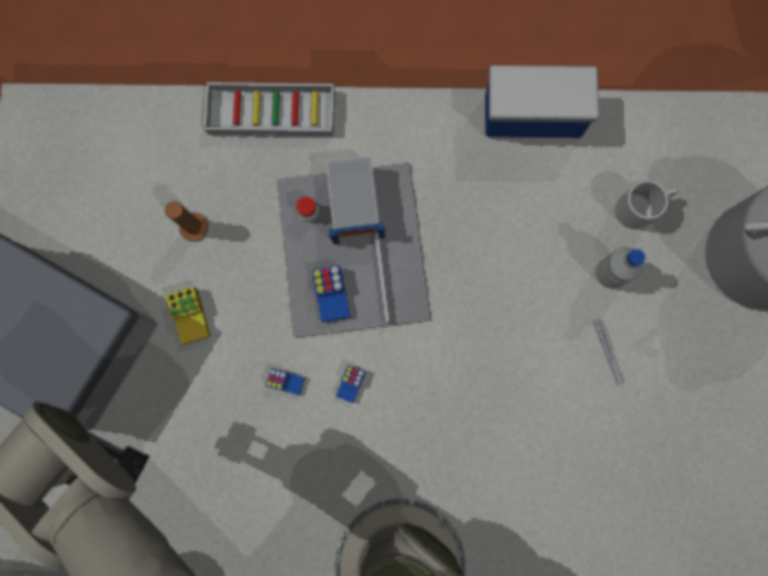

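Blue carriers in the enlarged top view are at (331,292) on the plate and, smaller, at (285,381) and (350,383) on the bench. The one on the plate is the largest and the one described. I'll confirm that in a crop and measure it.

```bash
python3 - <<'E'
from h import *
for n in ['top','scene']:
    z=np.load(n+'0.npz'); P=z['P']; im=z['img']; hsv=cv2.cvtColor(im,cv2.COLOR_RGB2HSV)
    print(n,z['mtx'][0,0],z['depth'].min(),z['depth'].max())
    m=((hsv[...,0]>100)&(hsv[...,0]<130)&(hsv[...,1]>130)).astype(np.uint8)
    k,l,st,c=cv2.connectedComponentsWithStats(m)
    for i in range(1,k):
        if st[i,4]>15:
            q=P[l==i]; print(st[i],'lo',np.percentile(q,2,0).round(3),'hi',np.percentile(q,98,0).round(3))
z=np.load('top0.npz'); im=z['img'][:,:,::-1]
cv2.imwrite('pics/crop1.png',cv2.resize(im[95:290,160:310],(600,780)[:2] if 0 else (450,585),interpolation=cv2.INTER_CUBIC))
z=np.load('scene0.npz'); im=z['img'][:,:,::-1]
cv2.imwrite('pics/crop2.png',cv2.resize(im[120:300,225:395],(566,600),interpolation=cv2.INTER_CUBIC))
E
```

```text
top 498.83136038424794 0.0 2.4290116
[324  64  68  27 613] lo [ 0.838 -0.348  0.016] hi [ 0.875 -0.16   0.089]
[220 149  36  13  90] lo [0.612 0.042 0.036] hi [0.634 0.141 0.092]
[419 167  11  10  84] lo [ 0.549 -0.421  0.164] hi [ 0.573 -0.397  0.175]
[211 181  22  33 369] lo [0.459 0.111 0.022] hi [0.532 0.165 0.046]
[189 249  13  14 134] lo [0.316 0.196 0.009] hi [0.351 0.229 0.022]
[225 254  14  14 128] lo [0.304 0.088 0.009] hi [0.338 0.124 0.02 ]
scene 455.06618741959693 0.0 2.9939036
[287 134  11  10  78] lo [0.317 0.194 0.012] hi [0.352 0.222 0.02 ]
[255 143  12  13  66] lo [0.304 0.08  0.01 ] hi [0.344 0.126 0.025]
[285 171  38  30 287] lo [0.46  0.111 0.027] hi [0.561 0.171 0.05 ]
[293 206  34  23  84] lo [0.617 0.043 0.083] hi [0.637 0.141 0.09 ]
[ 95 261  15  13 140] lo [ 0.553 -0.423  0.159] hi [ 0.578 -0.398  0.174]
```

View pics/crop1.png

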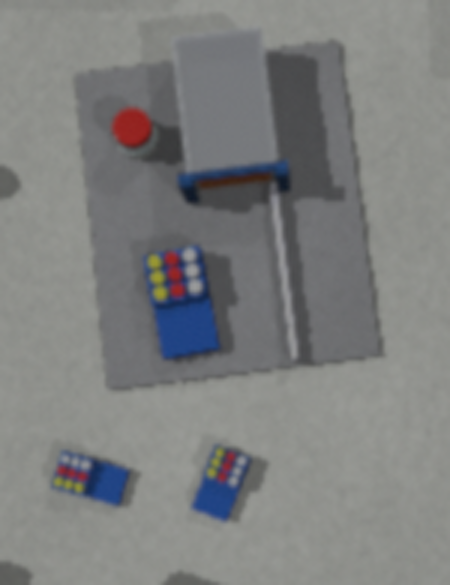

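View pics/crop2.png

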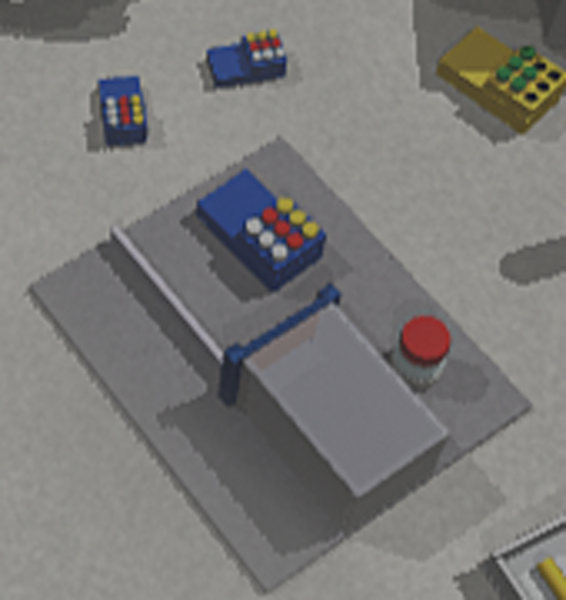

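Confirmed: the plate carrier, about 100 mm long at crop (187,300), is the largest. The two on the bench are about 60 mm long.

```bash
cat > fit.py <<'E'
from h import *
from scipy.optimize import least_squares
cl={'top':[((383,353),(-180,-120,8)),((107,388),(-180,150,8)),((75,73),(145,150,8)),((343,42),(145,-120,8)),((294,357),(-176,-36,30))],
'scene':[((30,289),(-180,-120,8)),((280,137),(-180,150,8)),((531,407),(145,150,8)),((265,594),(145,-120,8)),((117,230),(-176,-36,30))]}
rk={'top':[((163,357),(-50,28,22)),((218,347),(-50,-28,22))],'scene':[((246,171),(-50,28,22)),((198,209),(-50,-28,22)),((277,289),(50,-28,38)),((325,240),(50,28,38))]}
off={'top':(160,95,3.),'scene':(225,120,566/170.)}
cam={n:np.load(n+'0.npz') for n in off}
def res(p,c,z0):
    r=[];cs,s=np.cos(p[2]),np.sin(p[2])
    for n in c:
        o=off[n];z=cam[n]
        X=np.array([q[1] for q in c[n]],float)/1e3
        W=np.c_[p[0]+cs*X[:,0]-s*X[:,1],p[1]+s*X[:,0]+cs*X[:,1],X[:,2]+z0]
        uv=cv2.projectPoints(W,z['rvec'],z['tvec'],z['mtx'],None)[0][:,0]
        r.append((uv-np.array([[o[0]+q[0][0]/o[2]-.33,o[1]+q[0][1]/o[2]-.33] for q in c[n]])).ravel())
    return np.concatenate(r)
for c,z0 in((cl,0),(rk,.008)):
  for sub in (['top'],['scene'],['top','scene']):
    f=least_squares(res,[.55,.1,0.1],args=({k:c[k] for k in sub},z0)); print(sub,f.x.round(4),np.abs(f.fun).max().round(2), f.fun.round(1))
  if z0==0: H=f.x
  else:
    d=f.x-H;print('rack in hatch',np.cos(H[2])*d[0]+np.sin(H[2])*d[1],-np.sin(H[2])*d[0]+np.cos(H[2])*d[1],d[2])
E
python3 fit.py; python3 - <<'E'
from h import *
# depth-based: blue plus caps of rack
z=np.load('top0.npz');P=z['P']
# rail top pts, lintel
m=(P[...,2]>.024)&(P[...,2]<.036)&(P[...,0]>.42)&(P[...,0]<.62)&(P[...,1]>0.02)&(P[...,1]<.1)
q=P[m];print(len(q));v=cv2.fitLine(q[:,:2].astype(np.float32),cv2.DIST_HUBER,0,.01,.01).ravel();print('rail',v,np.arctan2(v[1],v[0]))
E
```

```text
['top'] [0.6248 0.0907 0.1361] 0.95 [-0.5  0.7  0.3  0.2  0.5 -0.7 -0.8 -0.9  0.5  0.7]
['scene'] [0.6273 0.0912 0.1407] 1.18 [-0.5 -0.4  0.5  0.3  0.7  0.2  0.4  0.2 -1.2 -0.5]
['top', 'scene'] [0.6261 0.0911 0.1385] 1.44 [-0.5  0.2  0.4 -0.2  0.3 -1.  -1.1 -1.4  0.5  0.2 -0.7 -0.9  0.4  0.
  0.4 -0.  -0.1 -0.2 -1.3 -0.9]
['top'] [0.5098 0.1426 0.1947] 0.33 [-0.3  0.1  0.3 -0.1]
['scene'] [0.517  0.1396 0.1997] 2.77 [ 0.1  1.6 -0.5  0.3 -0.3 -2.8  0.6  1.1]
['top', 'scene'] [0.5143 0.1408 0.1833] 3.67 [ 0.2 -1.6  0.8 -1.5  0.3  0.7 -0.5 -0.8 -0.7 -3.7  0.4  0.4]
rack in hatch -0.10380244570767111 0.06462349480023794 0.044758824214424564
140
rail [0.9903155  0.13883539 0.5379665  0.04370243] 0.13928531
```

Call:
step_arm([
  {"gripper": 50,"x": -3.7,"y": -1.39,"z": 0,"ax": 0,"ay": 0,"az": 0},
  {"gripper": 50,"x": -3.7,"y": -1.39,"z": 0,"ax": 0,"ay": 0,"az": 0},
  {"gripper": 50,"x": -3.7,"y": -1.39,"z": 0,"ax": 0,"ay": 0,"az": 0},
  {"gripper": 50,"x": -3.7,"y": -1.39,"z": 0,"ax": 0,"ay": 0,"az": 0},
  {"gripper": 50,"x": -3.7,"y": -1.39,"z": 0,"ax": 0,"ay": 0,"az": 0},
  {"gripper": 50,"x": -3.7,"y": -1.39,"z": 0,"ax": 0,"ay": 0,"az": 0},
  {"gripper": 50,"x": -3.7,"y": -1.39,"z": 0,"ax": 0,"ay": 0,"az": 0},
  {"gripper": 50,"x": -3.7,"y": -1.39,"z": 0,"ax": 0,"ay": 0,"az": 0},
  {"gripper": 50,"x": -3.7,"y": -1.39,"z": 0,"ax": 0,"ay": 0,"az": 0},
  {"gripper": 50,"x": -3.7,"y": -1.39,"z": 0,"ax": 0,"ay": 0,"az": 0},
])

```text
time: 0.93
eef_pos: [0.499, 0.193, 0.2385]
tool_rot: [-0.0, 0.215, 0.977, -0.0]
ft_force: [-0.2, 0.5, -0.2]
finger_gap: 0.0444
```

Call:
step_arm([
  {"gripper": 50,"x": 0,"y": 0,"z": 0.8,"ax": 0,"ay": 0,"az": 5.72},
  {"gripper": 50,"x": 0,"y": 0,"z": 0.8,"ax": 0,"ay": 0,"az": 5.72},
  {"gripper": 50,"x": 0,"y": 0,"z": 0.8,"ax": 0,"ay": 0,"az": 5.72},
  {"gripper": 50,"x": 0,"y": 0,"z": 0.8,"ax": 0,"ay": 0,"az": 5.72},
  {"gripper": 50,"x": 0,"y": 0,"z": 0.8,"ax": 0,"ay": 0,"az": 5.72},
  {"gripper": 50,"x": 0,"y": 0,"z": 0.8,"ax": 0,"ay": 0,"az": 5.72},
  {"gripper": 50,"x": 0,"y": 0,"z": 0.8,"ax": 0,"ay": 0,"az": 5.72},
  {"gripper": 50,"x": 0,"y": 0,"z": 0.8,"ax": 0,"ay": 0,"az": 5.72},
  {"gripper": 50,"x": 0,"y": 0,"z": 0.8,"ax": 0,"ay": 0,"az": 5.72},
  {"gripper": 50,"x": 0,"y": 0,"z": 0.8,"ax": 0,"ay": 0,"az": 5.72},
])

```text
time: 1.77
eef_pos: [0.4978, 0.1947, 0.158]
tool_rot: [-0.0, 0.658, 0.753, -0.0]
ft_force: [-0.0, -0.4, -0.4]
finger_gap: 0.0441
```

```bash
cat >> h.py <<'E'
from scipy.spatial.transform import Rotation as Ro
H=np.array([.6262,.0911,.139])
def hat(p):
    c,s=np.cos(H[2]),np.sin(H[2]); d=np.array(p)[...,:2]-H[:2]
    return np.stack([c*d[...,0]+s*d[...,1],-s*d[...,0]+c*d[...,1],np.array(p)[...,2]],-1)
def wor(x,y,z):
    c,s=np.cos(H[2]),np.sin(H[2]); return np.array([H[0]+c*x-s*y,H[1]+s*x+c*y,z])
def pose():
    s=robot.read_state(); q=s['tool_rot']; R=Ro.from_quat([q[1],q[2],q[3],q[0]]); return s,R
def rep():
    s,R=pose(); M=Ro.from_euler('z',-H[2]).as_matrix()@R.as_matrix()
    print('t',s['time'],'tcp hatch mm',(hat(s['eef_pos'])*1e3).round(1),'gap',round(s['finger_gap'],4),'F',s['ft_force'].round(1)); print('tool axes in hatch (cols)\n',M.round(3)); return s,M
E
python3 - <<'E'
from h import *
rep(); d=save('wrist','w1.png'); print(d['mtx'],np.array(d['mount']).round(3))
d=save('top','t1.png');cv2.imwrite('pics/t1c.png',cv2.resize(d['img'][95:290,140:350,::-1],(646,600)))
E
```

```text
t 1.7667 tcp hatch mm [-112.8  120.4  158. ] gap 0.0441 F [-0.  -0.4 -0.4]
tool axes in hatch (cols)
 [[ 0.005  1.    -0.001]
 [ 1.    -0.005 -0.   ]
 [-0.    -0.001 -1.   ]]
[[297.31863964   0.         255.57549045]
 [  0.         297.31863964 195.99033856]
 [  0.           0.           1.        ]] [[-0.    -0.948 -0.318  0.084]
 [ 1.    -0.    -0.001 -0.001]
 [ 0.001 -0.318  0.948 -0.147]
 [ 0.     0.     0.     1.   ]]
```

View pics/w1.png

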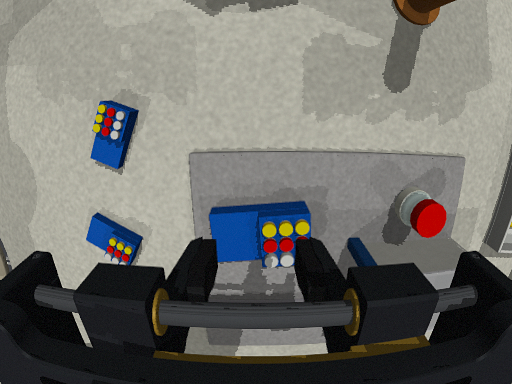

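View pics/t1c.png

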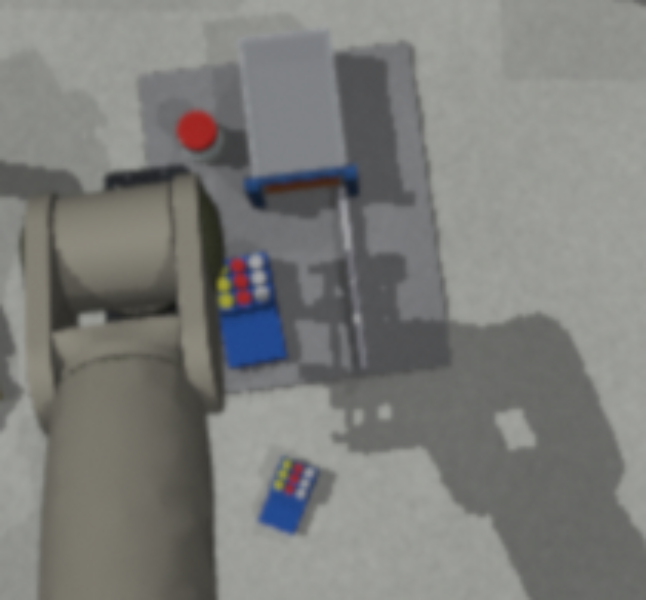

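Fingertips are above and left of the carrier, whose left edge is at wrist rows 203–212, columns 210–310. The jar is at (425,215), out of the way. I'll check the carrier edge with the wrist depth.

```bash
cat >> h.py <<'E'
def wpts(d,s,R):
    h,w=d['depth'].shape; u,v=np.meshgrid(np.arange(w),np.arange(h)); K=d['mtx']
    a=(u-K[0,2])/K[0,0]; b=(v-K[1,2])/K[1,1]; r=np.hypot(a,b)+1e-9; t=np.tan(np.minimum(r,1.5))/r
    z=d['depth']; C=np.stack([a*t*z,b*t*z,z],-1); M=np.array(d['mount'])
    return hat((C@M[:3,:3].T+M[:3,3])@R.as_matrix().T+s['eef_pos'])*1e3
E
python3 - <<'E'
from h import *
s,R=pose(); d=robot.grab_frame('wrist'); Q=wpts(d,s,R)
for v,u in [(152,200),(152,300),(156,450),(180,240),(225,235),(258,215),(212,215),(205,300),(230,270),(230,300),(215,428)]: print(u,v,Q[v,u].round(1))
hsv=cv2.cvtColor(d['img'],cv2.COLOR_RGB2HSV)
m=(hsv[...,0]>100)&(hsv[...,0]<130)&(hsv[...,1]>130)
q=Q[m&(Q[...,2]>22)&(Q[...,2]<50)&(Q[...,0]>-180)&(Q[...,0]<-40)&(Q[...,1]<110)]
print(len(q),np.percentile(q,[1,50,99],axis=0).round(1))
t=q[(q[:,2]>26)&(q[:,2]<34)];print(cv2.minAreaRect(t[:,:2].astype(np.float32)))
E
```

```text
200 152 [-171.6  152.4    7.9]
300 152 [-69.6 152.1   7.6]
450 156 [118.7 153.4   1.8]
240 180 [-130.9  123.1   10.4]
235 225 [-135.6   81.8   30.9]
215 258 [-136.2  122.4  165.7]
215 212 [-155.7   94.7   27.9]
300 205 [-69.8 100.6  23.8]
270 230 [-101.4   87.4   54.7]
300 230 [-73.3  87.2  54.8]
428 215 [ 55.8 103.8  63.7]
3664 [[-158.9   41.2   23.1]
 [-121.6   79.1   31.5]
 [ -63.7  100.6   48.1]]
((-110.65603637695312, 69.98345184326172), (98.1129379272461, 56.395626068115234), 3.997020721435547)
```

Call:
step_arm([
  {"gripper": 50,"z": 2},
  {"gripper": 50,"z": 2},
  {"gripper": 50,"z": 2},
  {"gripper": 50,"z": 2},
  {"gripper": 50,"z": 2},
  {"gripper": 50,"z": 1.5},
  {"gripper": 50,"z": 1},
  {"gripper": 50,"z": 0.8},
  {"gripper": 50,"z": 0.6},
  {"gripper": 50,"z": 0.1},
])

```text
$.commands[0]: bad value
```

Call:
step_arm([
  {"gripper": 50,"x": -0.5},
  {"gripper": 50,"x": -0.5},
  {"gripper": 50,"x": -0.5},
  {"gripper": 50,"x": -0.5},
  {"gripper": 50,"x": -0.5},
  {"gripper": 50,"x": -0.5},
  {"gripper": 50,"x": -0.5},
  {"gripper": 50,"x": -0.5},
  {"gripper": 50,"x": -0.5},
  {"gripper": 50,"x": -0.5},
])

```text
$.commands[0]: bad value
```

```bash
python3 - <<'E'
from h import *
rep(); d=save('wrist','w2.png')
d=save('top','t2.png');cv2.imwrite('pics/t2c.png',cv2.resize(d['img'][95:290,140:350,::-1],(646,600)))
E
```

```text
t 1.9167 tcp hatch mm [-112.9  120.4  158.3] gap 0.044 F [ 0.2 -0.3 -0.5]
tool axes in hatch (cols)
 [[-0.002  1.    -0.001]
 [ 1.     0.002 -0.   ]
 [-0.    -0.001 -1.   ]]
```

View pics/w2.png

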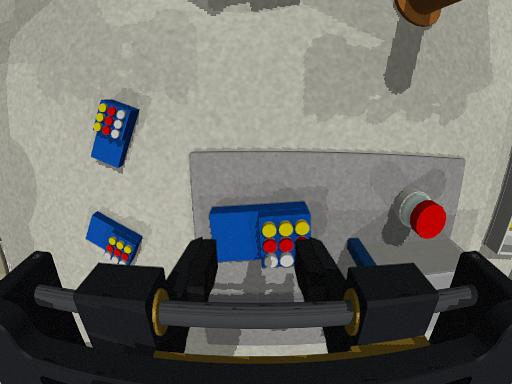

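View pics/t2c.png

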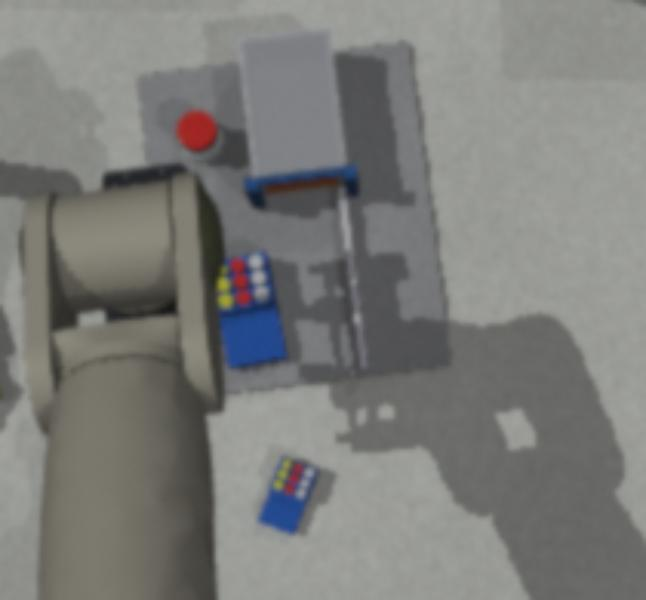

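The calls were refused because every row needs all its keys. Nothing moved, and the scene is unchanged. I'll send them again with full rows.

Call:
step_arm([
  {"gripper": 50,"x": 0,"y": 0,"z": 2,"ax": 0,"ay": 0,"az": 0},
  {"gripper": 50,"x": 0,"y": 0,"z": 2,"ax": 0,"ay": 0,"az": 0},
  {"gripper": 50,"x": 0,"y": 0,"z": 2,"ax": 0,"ay": 0,"az": 0},
  {"gripper": 50,"x": 0,"y": 0,"z": 2,"ax": 0,"ay": 0,"az": 0},
  {"gripper": 50,"x": 0,"y": 0,"z": 2,"ax": 0,"ay": 0,"az": 0},
  {"gripper": 50,"x": 0,"y": 0,"z": 1.5,"ax": 0,"ay": 0,"az": 0},
  {"gripper": 50,"x": 0,"y": 0,"z": 1,"ax": 0,"ay": 0,"az": 0},
  {"gripper": 50,"x": 0,"y": 0,"z": 0.8,"ax": 0,"ay": 0,"az": 0},
  {"gripper": 50,"x": 0,"y": 0,"z": 0.6,"ax": 0,"ay": 0,"az": 0},
  {"gripper": 50,"x": 0,"y": 0,"z": 0,"ax": 0,"ay": 0,"az": 0},
])

```text
time: 2.85
eef_pos: [0.4978, 0.1947, 0.0192]
tool_rot: [-0.0, 0.656, 0.755, -0.0]
ft_force: [-0.2, 0.1, -0.4]
finger_gap: 0.044
```

Call:
step_arm([
  {"gripper": 50,"x": -0.5,"y": 0,"z": 0,"ax": 0,"ay": 0,"az": 0},
  {"gripper": 50,"x": -0.5,"y": 0,"z": 0,"ax": 0,"ay": 0,"az": 0},
  {"gripper": 50,"x": -0.5,"y": 0,"z": 0,"ax": 0,"ay": 0,"az": 0},
  {"gripper": 50,"x": -0.5,"y": 0,"z": 0,"ax": 0,"ay": 0,"az": 0},
  {"gripper": 50,"x": -0.5,"y": 0,"z": 0,"ax": 0,"ay": 0,"az": 0},
  {"gripper": 50,"x": -0.5,"y": 0,"z": 0,"ax": 0,"ay": 0,"az": 0},
  {"gripper": 50,"x": -0.5,"y": 0,"z": 0,"ax": 0,"ay": 0,"az": 0},
  {"gripper": 50,"x": -0.5,"y": 0,"z": 0,"ax": 0,"ay": 0,"az": 0},
  {"gripper": 50,"x": -0.5,"y": 0,"z": 0,"ax": 0,"ay": 0,"az": 0},
  {"gripper": 50,"x": -0.5,"y": 0,"z": 0,"ax": 0,"ay": 0,"az": 0},
])

```text
time: 3.68
eef_pos: [0.5049, 0.1447, 0.0197]
tool_rot: [-0.0, 0.656, 0.754, -0.0]
ft_force: [0.3, 2.2, 2.0]
finger_gap: 0.0438
```

```bash
python3 - <<'E'
from h import *
s,M=rep(); s,R=pose(); d=save('wrist','w2.png'); Q=wpts(d,s,R); cv2.imwrite('pics/x.png',d['img'])
d=save('top','t2.png');cv2.imwrite('pics/t2c.png',cv2.resize(d['img'][95:290,140:350,::-1],(646,600)))
d=save('scene','s2.png');cv2.imwrite('pics/s2c.png',cv2.resize(d['img'][100:320,205:415,::-1],(573,600)))
E
```

```text
t 3.6833 tcp hatch mm [-112.7   69.9   19.7] gap 0.0438 F [0.3 2.2 2. ]
tool axes in hatch (cols)
 [[ 0.  1. -0.]
 [ 1. -0.  0.]
 [ 0. -0. -1.]]
```

View pics/w2.png

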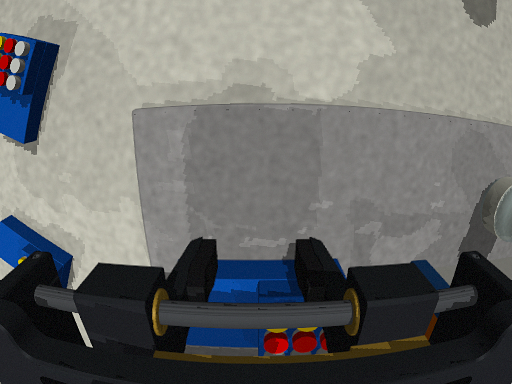

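View pics/t2c.png

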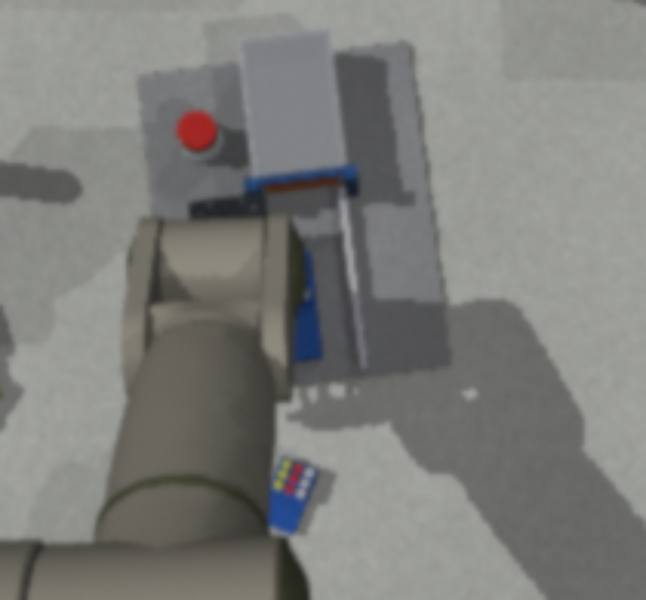

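View pics/s2c.png

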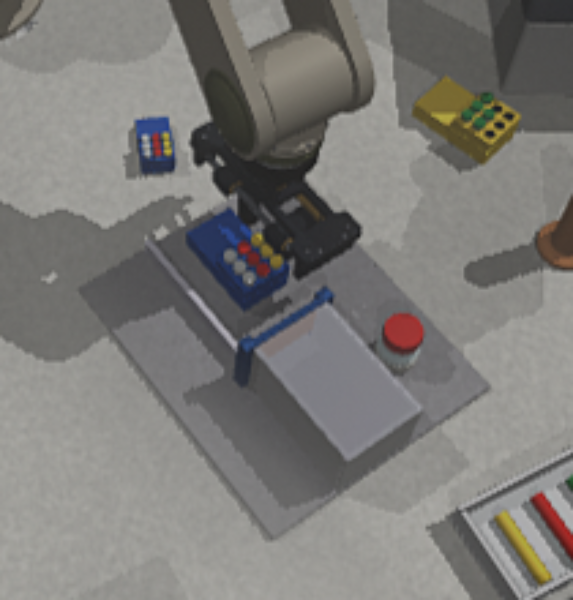

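Both fingers lie flat on the carrier's left side and it is now square to the rail. I'll keep pushing to the rail.

Call:
step_arm([
  {"gripper": 50,"x": -0.45,"y": 0,"z": 0,"ax": 0,"ay": 0,"az": 0},
  {"gripper": 50,"x": -0.45,"y": 0,"z": 0,"ax": 0,"ay": 0,"az": 0},
  {"gripper": 50,"x": -0.45,"y": 0,"z": 0,"ax": 0,"ay": 0,"az": 0},
  {"gripper": 50,"x": -0.45,"y": 0,"z": 0,"ax": 0,"ay": 0,"az": 0},
  {"gripper": 50,"x": -0.4,"y": 0,"z": 0,"ax": 0,"ay": 0,"az": 0},
  {"gripper": 50,"x": -0.3,"y": 0,"z": 0,"ax": 0,"ay": 0,"az": 0},
  {"gripper": 50,"x": -0.3,"y": 0,"z": 0,"ax": 0,"ay": 0,"az": 0},
  {"gripper": 50,"x": -0.2,"y": 0,"z": 0,"ax": 0,"ay": 0,"az": 0},
  {"gripper": 50,"x": -0.1,"y": 0,"z": 0,"ax": 0,"ay": 0,"az": 0},
  {"gripper": 50,"x": 0,"y": 0,"z": 0,"ax": 0,"ay": 0,"az": 0},
])

```text
time: 4.67
eef_pos: [0.5093, 0.1143, 0.0198]
tool_rot: [0.0, 0.656, 0.754, -0.0]
ft_force: [-0.1, -0.0, -0.2]
finger_gap: 0.0442
```

```bash
python3 - <<'E'
from h import *
rep()
d=save('scene','s3.png');cv2.imwrite('pics/s3c.png',cv2.resize(d['img'][150:260,240:360,::-1],(654,600),interpolation=cv2.INTER_CUBIC))
E
```

```text
t 4.6667 tcp hatch mm [-112.6   39.2   19.8] gap 0.0442 F [-0.1 -0.  -0.2]
tool axes in hatch (cols)
 [[ 0.  1.  0.]
 [ 1. -0. -0.]
 [-0.  0. -1.]]
```

View pics/s3c.png

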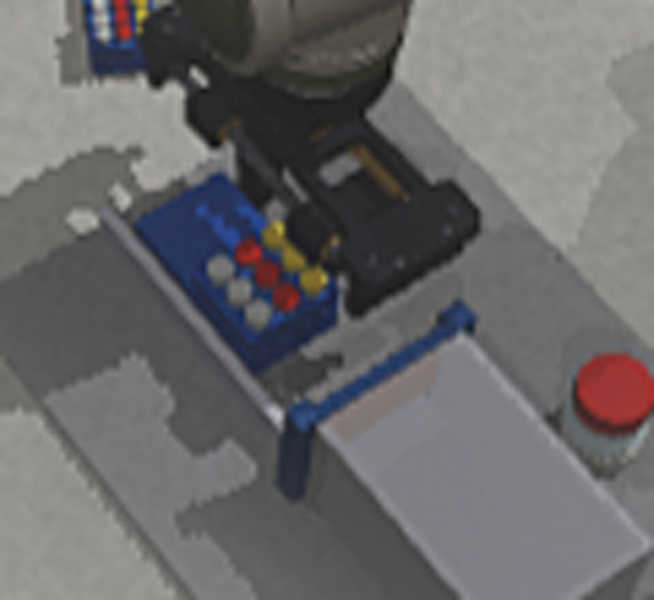

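Call:
step_arm([
  {"gripper": 50,"x": -0.1,"y": 0,"z": 0,"ax": 0,"ay": 0,"az": 0},
  {"gripper": 50,"x": -0.1,"y": 0,"z": 0,"ax": 0,"ay": 0,"az": 0},
  {"gripper": 50,"x": -0.1,"y": 0,"z": 0,"ax": 0,"ay": 0,"az": 0},
  {"gripper": 50,"x": -0.1,"y": 0,"z": 0,"ax": 0,"ay": 0,"az": 0},
  {"gripper": 50,"x": 0,"y": 0,"z": 0,"ax": 0,"ay": 0,"az": 0},
  {"gripper": 50,"x": 0,"y": 0,"z": 0,"ax": 0,"ay": 0,"az": 0},
  {"gripper": 50,"x": 0,"y": 0,"z": 0,"ax": 0,"ay": 0,"az": 0},
  {"gripper": 50,"x": 0,"y": 0,"z": 0,"ax": 0,"ay": 0,"az": 0},
  {"gripper": 50,"x": 0,"y": 0,"z": 0,"ax": 0,"ay": 0,"az": 0},
  {"gripper": 50,"x": 0,"y": 0,"z": 0,"ax": 0,"ay": 0,"az": 0},
])

```text
time: 5.55
eef_pos: [0.5096, 0.1109, 0.0198]
tool_rot: [-0.0, 0.656, 0.755, 0.0]
ft_force: [-1.2, 5.3, 1.6]
finger_gap: 0.0443
```

Call:
step_arm([
  {"gripper": 50,"x": -0.1,"y": 0,"z": 0,"ax": 0,"ay": 0,"az": 0},
  {"gripper": 50,"x": -0.1,"y": 0,"z": 0,"ax": 0,"ay": 0,"az": 0},
  {"gripper": 50,"x": 0,"y": 0,"z": 0,"ax": 0,"ay": 0,"az": 0},
  {"gripper": 50,"x": 0,"y": 0,"z": 0,"ax": 0,"ay": 0,"az": 0},
  {"gripper": 50,"x": 0,"y": 0,"z": 0,"ax": 0,"ay": 0,"az": 0},
  {"gripper": 50,"x": 0,"y": 0,"z": 0,"ax": 0,"ay": 0,"az": 0},
  {"gripper": 50,"x": 0,"y": 0,"z": 0,"ax": 0,"ay": 0,"az": 0},
  {"gripper": 50,"x": 0,"y": 0,"z": 0,"ax": 0,"ay": 0,"az": 0},
  {"gripper": 50,"x": 0,"y": 0,"z": 0,"ax": 0,"ay": 0,"az": 0},
  {"gripper": 50,"x": 0,"y": 0,"z": 0,"ax": 0,"ay": 0,"az": 0},
])

```text
time: 6.38
eef_pos: [0.5095, 0.1107, 0.0199]
tool_rot: [-0.001, 0.656, 0.755, 0.001]
ft_force: [-2.4, 18.0, 3.3]
finger_gap: 0.0439
```

```bash
python3 - <<'E'
from h import *
rep()
d=save('scene','s4.png');cv2.imwrite('pics/s4c.png',cv2.resize(d['img'][150:260,240:360,::-1],(654,600),interpolation=cv2.INTER_CUBIC))
E
```

```text
t 6.3833 tcp hatch mm [-112.8   35.6   19.9] gap 0.0439 F [-2.4 18.   3.3]
tool axes in hatch (cols)
 [[-0.001  1.     0.   ]
 [ 1.     0.001  0.003]
 [ 0.003  0.    -1.   ]]
```

View pics/s4c.png

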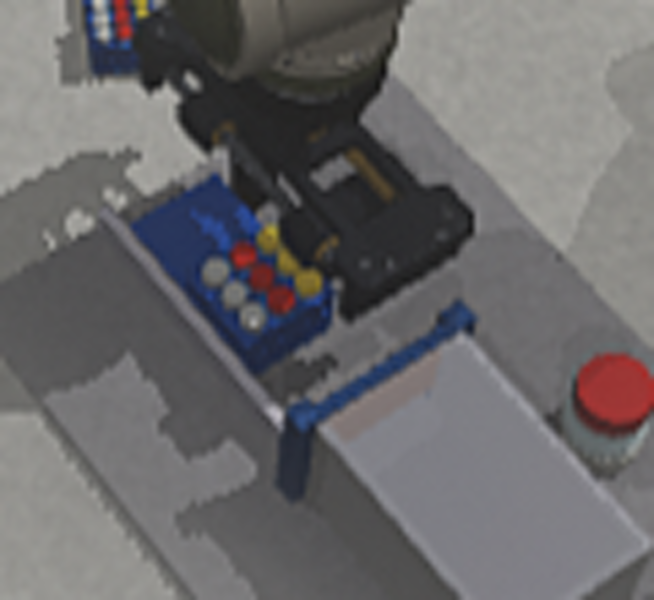

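The carrier is flush against the rail (18 N, no further travel). Next I back off, rise, turn 90° and go behind the tail.

Call:
step_arm([
  {"gripper": 50,"x": 0.2,"y": 0,"z": 0,"ax": 0,"ay": 0,"az": 0},
  {"gripper": 50,"x": 0.4,"y": 0,"z": 0,"ax": 0,"ay": 0,"az": 0},
  {"gripper": 50,"x": 1.4,"y": 0,"z": 0,"ax": 0,"ay": 0,"az": 0},
  {"gripper": 50,"x": 2,"y": 0,"z": 0,"ax": 0,"ay": 0,"az": 0},
  {"gripper": 50,"x": 0,"y": 0,"z": -2,"ax": 0,"ay": 0,"az": 0},
  {"gripper": 50,"x": 0,"y": 0,"z": -2,"ax": 0,"ay": 0,"az": 0},
  {"gripper": 50,"x": 0,"y": 0,"z": -2,"ax": 0,"ay": 0,"az": 0},
  {"gripper": 50,"x": 0,"y": 0,"z": -2,"ax": 0,"ay": 0,"az": 0},
  {"gripper": 50,"x": 0,"y": 0,"z": -2,"ax": 0,"ay": 0,"az": 0},
  {"gripper": 50,"x": 0,"y": 0,"z": -2,"ax": 0,"ay": 0,"az": 0},
])

```text
time: 7.27
eef_pos: [0.5044, 0.1479, 0.1407]
tool_rot: [0.0, 0.657, 0.754, -0.0]
ft_force: [-0.1, -0.5, -0.3]
finger_gap: 0.0445
```

Call:
step_arm([
  {"gripper": 12,"x": 0,"y": 0,"z": 0,"ax": 0,"ay": 0,"az": 7},
  {"gripper": 12,"x": 0,"y": 0,"z": 0,"ax": 0,"ay": 0,"az": 7},
  {"gripper": 12,"x": 0,"y": 0,"z": 0,"ax": 0,"ay": 0,"az": 7},
  {"gripper": 12,"x": 0,"y": 0,"z": 0,"ax": 0,"ay": 0,"az": 7},
  {"gripper": 12,"x": 0,"y": 0,"z": 0,"ax": 0,"ay": 0,"az": 7},
  {"gripper": 12,"x": 0,"y": 0,"z": 0,"ax": 0,"ay": 0,"az": 7},
  {"gripper": 12,"x": 0,"y": 0,"z": 0,"ax": 0,"ay": 0,"az": 7},
  {"gripper": 12,"x": 0,"y": 0,"z": 0,"ax": 0,"ay": 0,"az": 7},
  {"gripper": 12,"x": 0,"y": 0,"z": 0,"ax": 0,"ay": 0,"az": 7},
  {"gripper": 12,"x": 0,"y": 0,"z": 0,"ax": 0,"ay": 0,"az": 7},
])

```text
time: 8.1
eef_pos: [0.5045, 0.1479, 0.1396]
tool_rot: [0.0, 0.971, 0.238, -0.0]
ft_force: [0.6, 0.1, -0.1]
finger_gap: 0.0104
```

Call:
step_arm([
  {"gripper": 12,"x": 0,"y": 0,"z": 0,"ax": 0,"ay": 0,"az": 6.7},
  {"gripper": 12,"x": 0,"y": 0,"z": 0,"ax": 0,"ay": 0,"az": 6.7},
  {"gripper": 12,"x": 0,"y": 0,"z": 0,"ax": 0,"ay": 0,"az": 6.6},
  {"gripper": 12,"x": -1.46,"y": 1.14,"z": 0,"ax": 0,"ay": 0,"az": 0},
  {"gripper": 12,"x": -1.46,"y": 1.14,"z": 0,"ax": 0,"ay": 0,"az": 0},
  {"gripper": 12,"x": -1.46,"y": 1.14,"z": 0,"ax": 0,"ay": 0,"az": 0},
  {"gripper": 12,"x": -1.46,"y": 1.14,"z": 0,"ax": 0,"ay": 0,"az": 0},
  {"gripper": 12,"x": -1.46,"y": 1.14,"z": 0,"ax": 0,"ay": 0,"az": 0},
  {"gripper": 12,"x": -1.46,"y": 1.14,"z": 0,"ax": 0,"ay": 0,"az": 0},
  {"gripper": 12,"x": -1.46,"y": 1.14,"z": 0,"ax": 0,"ay": 0,"az": 0},
])

```text
time: 8.93
eef_pos: [0.4136, 0.0542, 0.1397]
tool_rot: [0.0, 0.998, 0.069, -0.0]
ft_force: [0.3, 0.0, 0.2]
finger_gap: 0.0105
```

Call:
step_arm([
  {"gripper": 12,"x": 0,"y": 0,"z": 0,"ax": 0,"ay": 4.5,"az": 0},
  {"gripper": 12,"x": 0,"y": 0,"z": 0,"ax": 0,"ay": 4.5,"az": 0},
  {"gripper": 12,"x": 0,"y": 0,"z": 0,"ax": 0,"ay": 4.5,"az": 0},
  {"gripper": 12,"x": 0,"y": 0,"z": 0,"ax": 0,"ay": 4.5,"az": 0},
  {"gripper": 12,"x": 0,"y": 0,"z": 0,"ax": 0,"ay": 4.5,"az": 0},
  {"gripper": 12,"x": 0,"y": 0,"z": 0,"ax": 0,"ay": 4.5,"az": 0},
  {"gripper": 12,"x": 0,"y": 0,"z": 0,"ax": 0,"ay": 4.5,"az": 0},
  {"gripper": 12,"x": 0,"y": 0,"z": 0,"ax": 0,"ay": 4.5,"az": 0},
  {"gripper": 12,"x": 0,"y": 0,"z": 0,"ax": 0,"ay": 4.5,"az": 0},
  {"gripper": 12,"x": 0,"y": 0,"z": 0,"ax": 0,"ay": 4.5,"az": 0},
])

```text
time: 9.77
eef_pos: [0.4146, 0.0585, 0.1396]
tool_rot: [-0.03, 0.939, 0.068, 0.335]
ft_force: [-0.1, 0.2, -0.4]
finger_gap: 0.0103
```

```bash
python3 - <<'E'
from h import *
s,M=rep(); s,R=pose(); d=save('wrist','w5.png'); Q=wpts(d,s,R); np.savez('w5.npz',Q=Q,img=d['img'])
d=save('scene','s5.png');cv2.imwrite('pics/s5c.png',cv2.resize(d['img'][60:320,180:400,::-1],(508,600)))
E
```

```text
t 9.7667 tcp hatch mm [-214.    -3.   139.6] gap 0.0103 F [-0.1  0.2 -0.4]
tool axes in hatch (cols)
 [[ 0.774  0.01   0.633]
 [ 0.001 -1.     0.015]
 [ 0.633 -0.011 -0.774]]
```

View pics/w5.png

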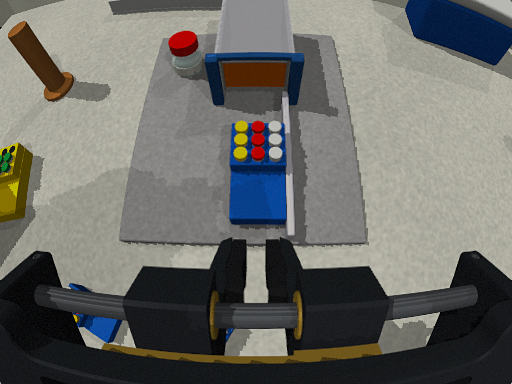

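View pics/s5c.png

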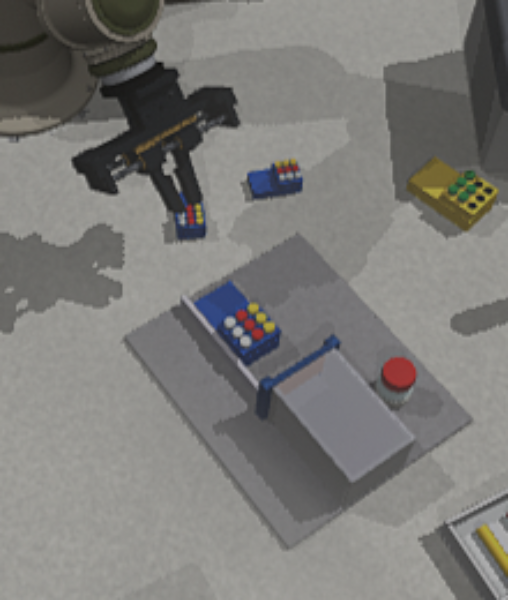

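Wrist view: the carrier sits flush against the rail (right edge at column 287), with the tail end at row 222, the doorway ahead and the orange flap at (255,73). I'll measure the tail and rail offsets.

```bash
python3 - <<'E'
from h import *
z=np.load('w5.npz');Q=z['Q'];im=z['img'];hsv=cv2.cvtColor(im,cv2.COLOR_RGB2HSV)
m=(hsv[...,0]>100)&(hsv[...,0]<130)&(hsv[...,1]>130)
m[:,:]&=(np.arange(384)[:,None]>112)&(np.arange(384)[:,None]<228)
q=Q[m&(Q[...,2]>26)&(Q[...,2]<36)];q=q[(q[:,0]<-90)&(q[:,0]>-190)];print('tail top',np.percentile(q,[2,50,98],axis=0).round(1));print(cv2.minAreaRect(q[:,:2].astype(np.float32)))
for v,u in [(200,291),(120,287),(77,215),(77,297),(60,215),(240,150),(240,340)]: print(u,v,Q[v,u].round(1))
# posts' inner faces row 80
print('joints',robot.read_state()['joint_positions'].round(3))
E
```

```text
tail top [[-162.   -28.3   29.3]
 [-138.2   -1.4   31.3]
 [-112.7   25.    33.5]]
((-137.115966796875, -1.5338916778564453), (55.91969299316406, 50.75248718261719), 89.91355895996094)
291 200 [-143.8  -34.7   32.6]
287 120 [-47.4 -34.4  30.8]
215 77 [-9.1 46.3 62. ]
297 77 [ -8.9 -45.1  61.6]
215 60 [-6.3 43.7 86. ]
150 240 [-181.9  112.3   10.4]
340 240 [-179.6  -87.9    9.4]
joints [-0.334 -0.043  2.399  1.089  0.347  0.128]
```

The posts come out symmetric (±45.5), so my hatch frame is good. The tail end is at x≈-163. This tilt is close to a wrist singularity at short reach, so I'll start with less lean and add more once the arm is farther out.

Call:
step_arm([
  {"gripper": 12,"x": 0,"y": 0,"z": 0,"ax": 0,"ay": -2,"az": 0},
  {"gripper": 12,"x": 0,"y": 0,"z": 0,"ax": 0,"ay": -2,"az": 0},
  {"gripper": 12,"x": 0,"y": 0,"z": 0,"ax": 0,"ay": -2,"az": 0},
  {"gripper": 12,"x": 0,"y": 0,"z": 0,"ax": 0,"ay": -2,"az": 0},
  {"gripper": 12,"x": 0,"y": 0,"z": 0,"ax": 0,"ay": -2,"az": 0},
  {"gripper": 12,"x": 0,"y": 0,"z": 0,"ax": 0,"ay": -2,"az": 0},
  {"gripper": 12,"x": 0,"y": 0,"z": 0,"ax": 0,"ay": -2,"az": 0},
  {"gripper": 12,"x": 0,"y": 0,"z": 0,"ax": 0,"ay": -2,"az": 0},
  {"gripper": 12,"x": 0,"y": 0,"z": 0,"ax": 0,"ay": -2,"az": 0},
  {"gripper": 12,"x": 0,"y": 0,"z": 0,"ax": 0,"ay": -2,"az": 0},
])

```text
time: 10.7
eef_pos: [0.4151, 0.0577, 0.1399]
tool_rot: [-0.016, 0.984, 0.072, 0.164]
ft_force: [0.2, -0.5, 0.3]
finger_gap: 0.0106
```

```bash
python3 - <<'E'
from h import *
s,M=rep(); print(s['joint_positions'].round(4),s['eef_pos'].round(4))
# fit planar arm: wrist pt; unknown a2,a3,h,L + offsets using the two near-planar poses
E
```

```text
t 10.7 tcp hatch mm [-213.7   -3.8  139.9] gap 0.0106 F [ 0.2 -0.5  0.3]
tool axes in hatch (cols)
 [[ 0.946  0.008  0.325]
 [ 0.005 -1.     0.011]
 [ 0.325 -0.008 -0.946]]
[-0.2205  0.0445  2.1555  0.2083  0.6444  1.0566] [0.4151 0.0577 0.1399]
```

```bash
cat > kin.py <<'E'
from h import *
from scipy.optimize import least_squares
D=[([.913609,.313422,1.498437,0,1.330984,-.223379],[.22052,.476172,.238175],[-.000268,.215208,.976568,-.000565]),
([-.334,-.043,2.399,1.089,.347,.128],[.4146,.0585,.1396],[-.03,.939,.068,.335]),
([-.2205,.0445,2.1555,.2083,.6444,1.0566],[.4151,.0577,.1399],[-.016,.984,.072,.164])]
def E(a,t): return Ro.from_euler(a,t).as_matrix()
def fk(j,p):
    d1,a1,e,a2,a3x,a3z,L=p
    R=E('z',j[0]); X=R@[a1,0,d1]
    R=R@E('y',j[1]); X=X+R@[0,e,a2]
    R=R@E('y',j[2]); X=X+R@[a3x,0,a3z]
    R=R@E('z',sg[0]*j[3]); R=R@E('y',j[4]); R=R@E('z',sg[1]*j[5]); X=X+R@[0,0,L]
    return X,R
if __name__=='__main__':
  for sg in [(1,1),(1,-1),(-1,1),(-1,-1)]:
    globals()['sg']=sg
    f=least_squares(lambda p:np.concatenate([1e3*(fk(j,p)[0]-np.array(x)) for j,x,q in D]),[.3,.0,.1,.4,.0,.35,.25])
    print(sg,f.x.round(4),np.abs(f.fun).max())
    for j,x,q in D:
        A=Ro.from_quat([q[1],q[2],q[3],q[0]]).as_matrix(); print((fk(j,f.x)[1].T@A).round(2).tolist())
E
python3 kin.py
```

```text
(1, 1) [0.2199 0.0031 0.1162 0.4285 0.0462 0.3994 0.2491] 0.23213583158787632
[[-0.0, -1.0, -0.0], [1.0, -0.0, 0.0], [-0.0, -0.0, 1.0]]
[[0.0, -1.0, -0.0], [1.0, 0.0, 0.0], [-0.0, -0.0, 1.0]]
[[0.0, -1.0, -0.0], [1.0, 0.0, -0.0], [0.0, -0.0, 1.0]]
(1, -1) [0.2199 0.0031 0.1162 0.4285 0.0462 0.3994 0.2491] 0.23213583158787632
[[0.43, -0.9, 0.0], [0.9, 0.43, 0.0], [-0.0, -0.0, 1.0]]
[[-0.25, -0.97, -0.0], [0.97, -0.25, 0.0], [-0.0, -0.0, 1.0]]
[[-0.86, 0.52, 0.0], [-0.52, -0.86, -0.0], [0.0, -0.0, 1.0]]
(-1, 1) [ 1.5394  0.5539  0.1276 -0.871   0.5745  0.3659 -0.1684] 29.41747775512121
[[-0.0, -1.0, -0.0], [1.0, -0.0, 0.0], [-0.0, -0.0, 1.0]]
[[-0.79, 0.39, -0.47], [-0.57, -0.75, 0.34], [-0.22, 0.53, 0.82]]
[[-0.34, -0.92, 0.19], [0.94, -0.31, 0.16], [-0.08, 0.23, 0.97]]
(-1, -1) [ 1.5394  0.5539  0.1276 -0.871   0.5745  0.3659 -0.1684] 29.41747775512121
[[0.43, -0.9, 0.0], [0.9, 0.43, 0.0], [-0.0, -0.0, 1.0]]
[[-0.62, 0.57, -0.54], [-0.75, -0.63, 0.21], [-0.22, 0.53, 0.82]]
[[-0.63, 0.74, -0.23], [-0.77, -0.63, 0.08], [-0.08, 0.23, 0.97]]
```

The kinematic model fits to 0.2 mm. Now I'll check feasible lean angles along the push line.

```bash
cat > ik.py <<'E'
import kin; from kin import *
kin.sg=(1,1); p=[.2199,.0031,.1162,.4285,.0462,.3994,.2491]; T=np.array([[0,-1,0],[1,0,0],[0,0,1.]])
lo=np.array([-2.94,-.97,.19,-1.23,.02,-2.88]);hi=np.array([2.94,2.17,2.56,4.37,3.11,2.88])
def ik(x,y,z,t,j0):
    c,s=np.cos(t),np.sin(t); W=Ro.from_euler('z',H[2]).as_matrix()@np.array([[c,0,s],[0,-1,0],[s,0,-c]]).T.T
    X=wor(x,y,z)
    def r(j):
        a,R=fk(j,p); return np.concatenate([10*(a-X),(R@T-W).ravel()])
    f=least_squares(r,j0,bounds=(lo,hi)); return f.x,np.abs(f.fun).max()
if __name__=='__main__':
  for t in (20,30,40,45,50):
    j=np.array([-.22,.0445,2.1555,.2083,.6444,1.0566])
    for x in (-.21,-.17,-.12,-.08,-.04,0,.01):
        j,e=ik(x,-.004,.018,np.radians(t),j); print(t,x,j.round(2),round(e,4))
E
python3 ik.py
```

```text
20 -0.21 [-0.21  0.36  2.25  0.54  0.23  0.71] 0.0
20 -0.17 [-0.18  0.42  2.14  0.41  0.27  0.88] 0.0
20 -0.12 [-0.14  0.49  2.    0.29  0.33  1.03] 0.0
20 -0.08 [-0.11  0.55  1.88  0.23  0.38  1.12] 0.0
20 -0.04 [-0.09  0.61  1.76  0.19  0.44  1.18] 0.0
20 0 [-0.08  0.67  1.63  0.15  0.5   1.23] 0.0
20 0.01 [-0.07  0.69  1.6   0.15  0.51  1.24] 0.0
30 -0.21 [-0.26  0.37  2.36  1.96  0.21 -0.75] 0.0
30 -0.17 [-0.21  0.42  2.25  1.73  0.18 -0.47] 0.0
30 -0.12 [-0.17  0.48  2.11  1.3   0.16  0.01] 0.0
30 -0.08 [-0.14  0.54  2.    0.94  0.17  0.39] 0.0
30 -0.04 [-0.11  0.59  1.88  0.67  0.2   0.69] 0.0
30 0 [-0.09  0.65  1.76  0.49  0.25  0.9 ] 0.0
30 0.01 [-0.09  0.66  1.73  0.45  0.26  0.94] 0.0
40 -0.21 [-0.32  0.44  2.46  2.49  0.49 -1.35] 0.0
40 -0.17 [-0.26  0.47  2.35  2.48  0.42 -1.26] 0.0
40 -0.12 [-0.2   0.51  2.21  2.43  0.33 -1.15] 0.0
40 -0.08 [-0.16  0.56  2.1   2.34  0.27 -1.02] 0.0
40 -0.04 [-0.13  0.6   1.99  2.19  0.21 -0.84] 0.0
40 0 [-0.11  0.65  1.87  1.93  0.17 -0.56] 0.0
40 0.01 [-0.11  0.67  1.84  1.85  0.16 -0.47] 0.0
45 -0.21 [-0.35  0.5   2.5   2.57  0.67 -1.47] 0.0
45 -0.17 [-0.28  0.51  2.39  2.58  0.58 -1.39] 0.0
45 -0.12 [-0.22  0.55  2.25  2.58  0.48 -1.32] 0.0
45 -0.08 [-0.18  0.58  2.14  2.55  0.41 -1.25] 0.0
45 -0.04 [-0.14  0.62  2.03  2.5   0.34 -1.16] 0.0
45 0 [-0.12  0.67  1.91  2.41  0.27 -1.04] 0.0
45 0.01 [-0.11  0.68  1.88  2.38  0.26 -1.01] 0.0
50 -0.21 [-0.39  0.58  2.54  2.6   0.85 -1.56] 0.0
50 -0.17 [-0.3   0.57  2.43  2.64  0.75 -1.48] 0.0
50 -0.12 [-0.23  0.59  2.29  2.65  0.63 -1.41] 0.0
50 -0.08 [-0.19  0.62  2.18  2.65  0.55 -1.36] 0.0
50 -0.04 [-0.16  0.65  2.07  2.64  0.48 -1.31] 0.0
50 0 [-0.13  0.69  1.95  2.6   0.41 -1.24] 0.0
50 0.01 [-0.12  0.7   1.92  2.59  0.39 -1.23] 0.0
```

45° is feasible all along the line, as long as the wrist roll crosses over slowly. I'll lean over in small turns here, at height.

Call:
step_arm([
  {"gripper": 12,"x": 0,"y": 0,"z": 0,"ax": 0,"ay": 2,"az": 0},
  {"gripper": 12,"x": 0,"y": 0,"z": 0,"ax": 0,"ay": 2,"az": 0},
  {"gripper": 12,"x": 0,"y": 0,"z": 0,"ax": 0,"ay": 1.5,"az": 0},
  {"gripper": 12,"x": 0,"y": 0,"z": 0,"ax": 0,"ay": 1.5,"az": 0},
  {"gripper": 12,"x": 0,"y": 0,"z": 0,"ax": 0,"ay": 1,"az": 0},
  {"gripper": 12,"x": 0,"y": 0,"z": 0,"ax": 0,"ay": 1,"az": 0},
  {"gripper": 12,"x": 0,"y": 0,"z": 0,"ax": 0,"ay": 1,"az": 0},
  {"gripper": 12,"x": 0,"y": 0,"z": 0,"ax": 0,"ay": 1,"az": 0},
  {"gripper": 12,"x": 0,"y": 0,"z": 0,"ax": 0,"ay": 1,"az": 0},
  {"gripper": 12,"x": 0,"y": 0,"z": 0,"ax": 0,"ay": 1,"az": 0},
])

```text
time: 11.53
eef_pos: [0.4151, 0.0583, 0.1398]
tool_rot: [-0.026, 0.958, 0.07, 0.275]
ft_force: [0.9, 0.5, -0.4]
finger_gap: 0.0103
```

Call:
step_arm([
  {"gripper": 12,"x": 0,"y": 0,"z": 0,"ax": 0,"ay": 1,"az": 0},
  {"gripper": 12,"x": 0,"y": 0,"z": 0,"ax": 0,"ay": 1,"az": 0},
  {"gripper": 12,"x": 0,"y": 0,"z": 0,"ax": 0,"ay": 1,"az": 0},
  {"gripper": 12,"x": 0,"y": 0,"z": 0,"ax": 0,"ay": 1,"az": 0},
  {"gripper": 12,"x": 0,"y": 0,"z": 0,"ax": 0,"ay": 1.5,"az": 0},
  {"gripper": 12,"x": 0,"y": 0,"z": 0,"ax": 0,"ay": 1.5,"az": 0},
  {"gripper": 12,"x": 0,"y": 0,"z": 0,"ax": 0,"ay": 1.5,"az": 0},
  {"gripper": 12,"x": 0,"y": 0,"z": 0,"ax": 0,"ay": 1.5,"az": 0},
  {"gripper": 12,"x": 0,"y": 0,"z": 0,"ax": 0,"ay": 1.5,"az": 0},
  {"gripper": 12,"x": 0,"y": 0,"z": 0,"ax": 0,"ay": 1.5,"az": 0},
])

```text
time: 12.37
eef_pos: [0.4151, 0.0589, 0.1398]
tool_rot: [-0.035, 0.921, 0.067, 0.382]
ft_force: [0.1, 0.3, 0.1]
finger_gap: 0.0105
```

```bash
cat >> h.py <<'E'
def go(x,y,z,t):
    s,M=rep(); t=np.radians(t);c,n=np.cos(t),np.sin(t)
    W=np.array([[c,0,n],[0,-1,0],[n,0,-c]])
    d=np.array([x,y,z])-hat(s['eef_pos'])*1e3
    print('turn deg (tool)',np.degrees(Ro.from_matrix(M.T@W).as_rotvec()).round(2),'shift cm now-axes',(M.T@d/10).round(2),'shift cm after-turn axes',(W.T@d/10).round(2)); print(s['joint_positions'].round(2))
E
python3 -c "
from h import *
go(-192,-4,19,45)"
```

```text
t 12.3667 tcp hatch mm [-213.5   -2.7  139.8] gap 0.0105 F [0.1 0.3 0.1]
tool axes in hatch (cols)
 [[ 0.705  0.011  0.709]
 [-0.001 -1.     0.017]
 [ 0.709 -0.013 -0.705]]
turn deg (tool) [-0.97 -0.16 -0.06] shift cm now-axes [-7.05  0.31 10.04] shift cm after-turn axes [-7.02  0.13 10.06]
[-0.37 -0.04  2.47  1.56  0.37 -0.37]
```

Call:
step_arm([
  {"gripper": 12,"x": 0,"y": 0,"z": 0,"ax": -1,"ay": 0,"az": 0},
  {"gripper": 12,"x": -0.78,"y": 0.02,"z": 1.12,"ax": 0,"ay": 0,"az": 0},
  {"gripper": 12,"x": -0.78,"y": 0.02,"z": 1.12,"ax": 0,"ay": 0,"az": 0},
  {"gripper": 12,"x": -0.78,"y": 0.02,"z": 1.12,"ax": 0,"ay": 0,"az": 0},
  {"gripper": 12,"x": -0.78,"y": 0.02,"z": 1.12,"ax": 0,"ay": 0,"az": 0},
  {"gripper": 12,"x": -0.78,"y": 0.02,"z": 1.12,"ax": 0,"ay": 0,"az": 0},
  {"gripper": 12,"x": -0.78,"y": 0.02,"z": 1.12,"ax": 0,"ay": 0,"az": 0},
  {"gripper": 12,"x": -0.78,"y": 0.02,"z": 1.12,"ax": 0,"ay": 0,"az": 0},
  {"gripper": 12,"x": -0.78,"y": 0.02,"z": 1.12,"ax": 0,"ay": 0,"az": 0},
  {"gripper": 12,"x": -0.78,"y": 0.02,"z": 1.1,"ax": 0,"ay": 0,"az": 0},
])

```text
time: 13.2
eef_pos: [0.4375, 0.061, 0.0184]
tool_rot: [-0.028, 0.921, 0.064, 0.383]
ft_force: [-0.6, 0.1, -0.2]
finger_gap: 0.0106
```

```bash
python3 - <<'E'
from h import *
go(-80,-4,19,45)
d=save('wrist','w6.png')
d=save('scene','s6.png');cv2.imwrite('pics/s6c.png',cv2.resize(d['img'][60:280,200:380,::-1],(490,600)))
E
```

```text
t 13.2 tcp hatch mm [-191.    -3.7   18.4] gap 0.0106 F [-0.6  0.1 -0.2]
tool axes in hatch (cols)
 [[ 0.705  0.001  0.71 ]
 [-0.002 -1.     0.003]
 [ 0.71  -0.004 -0.705]]
turn deg (tool) [-0.18 -0.2  -0.11] shift cm now-axes [7.86 0.04 7.84] shift cm after-turn axes [7.89 0.03 7.81]
[-0.32  0.48  2.47  2.57  0.62 -1.42]
```

View pics/w6.png

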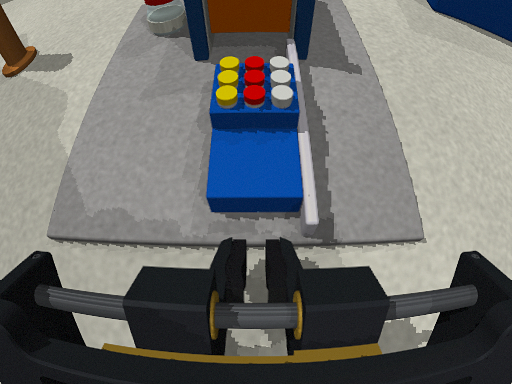

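View pics/s6c.png

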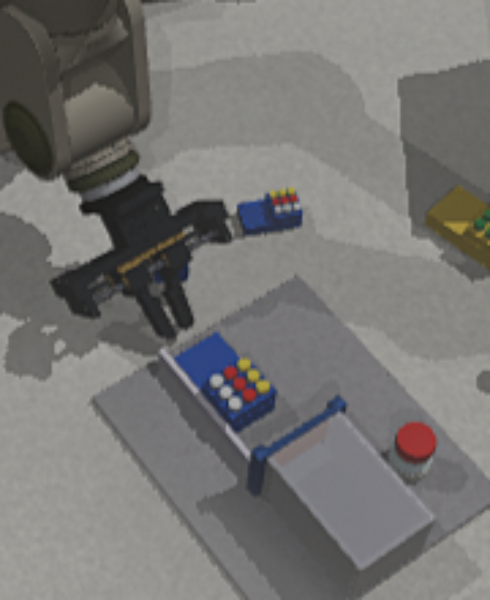

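Fingers are centred behind the tail (tail face at row 208, fingers at 233/279, rail flush on the right). Pushing forward.

Call:
step_arm([
  {"gripper": 12,"x": 0.42,"y": 0,"z": 0.42,"ax": 0,"ay": 0,"az": 0},
  {"gripper": 12,"x": 0.42,"y": 0,"z": 0.42,"ax": 0,"ay": 0,"az": 0},
  {"gripper": 12,"x": 0.42,"y": 0,"z": 0.42,"ax": 0,"ay": 0,"az": 0},
  {"gripper": 12,"x": 0.42,"y": 0,"z": 0.42,"ax": 0,"ay": 0,"az": 0},
  {"gripper": 12,"x": 0.42,"y": 0,"z": 0.42,"ax": 0,"ay": 0,"az": 0},
  {"gripper": 12,"x": 0.42,"y": 0,"z": 0.42,"ax": 0,"ay": 0,"az": 0},
  {"gripper": 12,"x": 0.42,"y": 0,"z": 0.42,"ax": 0,"ay": 0,"az": 0},
  {"gripper": 12,"x": 0.42,"y": 0,"z": 0.42,"ax": 0,"ay": 0,"az": 0},
  {"gripper": 12,"x": 0.42,"y": 0,"z": 0.42,"ax": 0,"ay": 0,"az": 0},
  {"gripper": 12,"x": 0.42,"y": 0,"z": 0.42,"ax": 0,"ay": 0,"az": 0},
])

```text
time: 14.13
eef_pos: [0.496, 0.0684, 0.019]
tool_rot: [-0.026, 0.921, 0.064, 0.383]
ft_force: [-3.9, -0.3, 1.7]
finger_gap: 0.0104
```

```bash
python3 - <<'E'
from h import *
go(-80,-4,19,45)
d=save('wrist','w7.png')
E
```

```text
t 14.1333 tcp hatch mm [-132.1   -4.5   19. ] gap 0.0104 F [-3.9 -0.3  1.7]
tool axes in hatch (cols)
 [[ 0.705 -0.001  0.709]
 [-0.001 -1.    -0.001]
 [ 0.709 -0.    -0.705]]
turn deg (tool) [ 0.04 -0.13 -0.06] shift cm now-axes [ 3.68 -0.05  3.69] shift cm after-turn axes [ 3.68 -0.05  3.69]
[-0.23  0.51  2.31  2.58  0.5  -1.33]
```

View pics/w7.png

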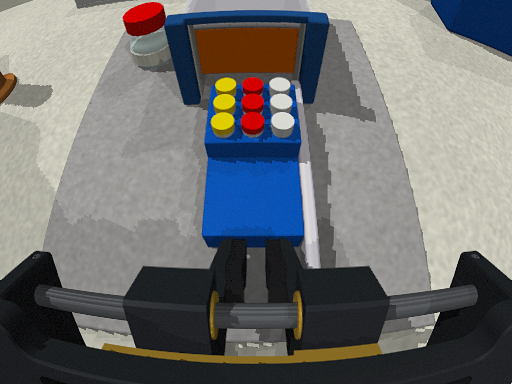

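Straight, flush and in contact (4 N). On to the flap.

Call:
step_arm([
  {"gripper": 12,"x": 0.42,"y": 0,"z": 0.42,"ax": 0,"ay": 0,"az": 0},
  {"gripper": 12,"x": 0.42,"y": 0,"z": 0.42,"ax": 0,"ay": 0,"az": 0},
  {"gripper": 12,"x": 0.42,"y": 0,"z": 0.42,"ax": 0,"ay": 0,"az": 0},
  {"gripper": 12,"x": 0.42,"y": 0,"z": 0.42,"ax": 0,"ay": 0,"az": 0},
  {"gripper": 12,"x": 0.42,"y": 0,"z": 0.42,"ax": 0,"ay": 0,"az": 0},
  {"gripper": 12,"x": 0.42,"y": 0,"z": 0.42,"ax": 0,"ay": 0,"az": 0},
  {"gripper": 12,"x": 0.42,"y": 0,"z": 0.42,"ax": 0,"ay": 0,"az": 0},
  {"gripper": 12,"x": 0.42,"y": 0,"z": 0.42,"ax": 0,"ay": 0,"az": 0},
  {"gripper": 12,"x": 0.42,"y": 0,"z": 0.42,"ax": 0,"ay": 0,"az": 0},
  {"gripper": 12,"x": 0.42,"y": 0,"z": 0.42,"ax": 0,"ay": 0,"az": 0},
])

```text
time: 15.02
eef_pos: [0.5548, 0.0765, 0.0191]
tool_rot: [-0.026, 0.921, 0.064, 0.383]
ft_force: [-3.2, -0.3, 0.1]
finger_gap: 0.0107
```

```bash
python3 - <<'E'
from h import *
go(8,-4,19,45)
d=save('wrist','w8.png')
E
```

```text
t 15.0167 tcp hatch mm [-72.7  -4.6  19.1] gap 0.0107 F [-3.2 -0.3  0.1]
tool axes in hatch (cols)
 [[ 0.706 -0.001  0.709]
 [-0.001 -1.    -0.001]
 [ 0.709 -0.    -0.706]]
turn deg (tool) [ 0.05 -0.13 -0.06] shift cm now-axes [ 5.69 -0.07  5.73] shift cm after-turn axes [ 5.7  -0.06  5.72]
[-0.17  0.57  2.14  2.55  0.39 -1.23]
```

View pics/w8.png

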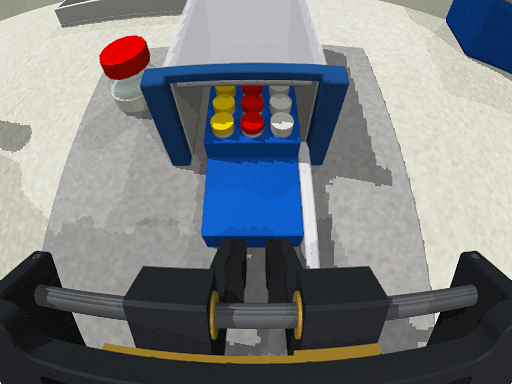

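The carrier goes through the doorway centred, and the vials are holding the flap open. Continuing.

Call:
step_arm([
  {"gripper": 12,"x": 0.42,"y": 0,"z": 0.42,"ax": 0,"ay": 0,"az": 0},
  {"gripper": 12,"x": 0.42,"y": 0,"z": 0.42,"ax": 0,"ay": 0,"az": 0},
  {"gripper": 12,"x": 0.42,"y": 0,"z": 0.42,"ax": 0,"ay": 0,"az": 0},
  {"gripper": 12,"x": 0.42,"y": 0,"z": 0.42,"ax": 0,"ay": 0,"az": 0},
  {"gripper": 12,"x": 0.42,"y": 0,"z": 0.42,"ax": 0,"ay": 0,"az": 0},
  {"gripper": 12,"x": 0.42,"y": 0,"z": 0.42,"ax": 0,"ay": 0,"az": 0},
  {"gripper": 12,"x": 0.42,"y": 0,"z": 0.42,"ax": 0,"ay": 0,"az": 0},
  {"gripper": 12,"x": 0.42,"y": 0,"z": 0.42,"ax": 0,"ay": 0,"az": 0},
  {"gripper": 12,"x": 0.42,"y": 0,"z": 0.42,"ax": 0,"ay": 0,"az": 0},
  {"gripper": 12,"x": 0.35,"y": 0,"z": 0.35,"ax": 0,"ay": 0,"az": 0},
])

```text
time: 15.9
eef_pos: [0.6128, 0.0845, 0.0194]
tool_rot: [-0.026, 0.921, 0.064, 0.383]
ft_force: [-3.0, 1.1, 1.1]
finger_gap: 0.0108
```

```bash
python3 - <<'E'
from h import *
go(10,-4,19,45)
s,R=pose();d=save('wrist','w9.png');np.savez('w9.npz',Q=wpts(d,s,R))
d=save('scene','s9.png');cv2.imwrite('pics/s9c.png',cv2.resize(d['img'][130:270,240:370,::-1],(557,600),interpolation=cv2.INTER_CUBIC))
E
```

```text
t 15.9 tcp hatch mm [-14.1  -4.7  19.4] gap 0.0108 F [-3.   1.1  1.1]
tool axes in hatch (cols)
 [[ 0.705 -0.001  0.709]
 [-0.001 -1.    -0.001]
 [ 0.709 -0.    -0.705]]
turn deg (tool) [ 0.05 -0.15 -0.05] shift cm now-axes [ 1.68 -0.07  1.74] shift cm after-turn axes [ 1.68 -0.07  1.73]
[-0.13  0.63  1.98  2.46  0.3  -1.1 ]
```

View pics/w9.png

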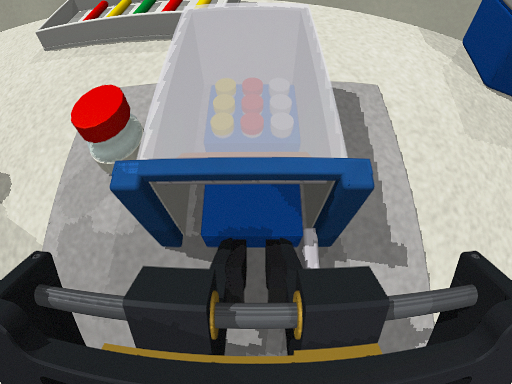

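View pics/s9c.png

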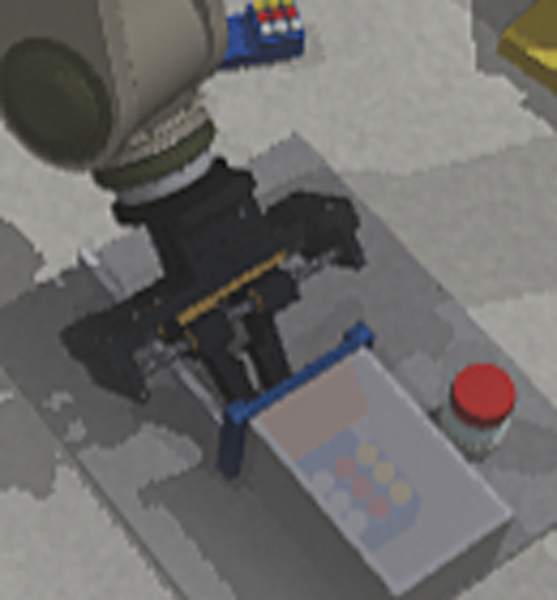

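```bash
python3 - <<'E'
from h import *
Q=np.load('w9.npz')['Q']
for u in (208,215,293): print(u,[(v,Q[v,u].round(0).tolist()) for v in range(200,250,5)])
print([(v,Q[v,253].round(0).tolist()) for v in range(205,262,5)])
print('lintel',Q[170,250].round(1),Q[178,250].round(1),'vials',Q[122,252],Q[86,252])
E
```

```text
208 [(200, [14.0, 24.0, 30.0]), (205, [10.0, 23.0, 32.0]), (210, [7.0, 23.0, 32.0]), (215, [4.0, 23.0, 31.0]), (220, [1.0, 23.0, 32.0]), (225, [-2.0, 22.0, 32.0]), (230, [-5.0, 22.0, 31.0]), (235, [-8.0, 22.0, 31.0]), (240, [-9.0, 23.0, 25.0]), (245, [-8.0, 25.0, 15.0])]
215 [(200, [13.0, 19.0, 31.0]), (205, [10.0, 19.0, 31.0]), (210, [7.0, 19.0, 31.0]), (215, [4.0, 19.0, 32.0]), (220, [1.0, 19.0, 30.0]), (225, [-2.0, 19.0, 31.0]), (230, [-5.0, 19.0, 30.0]), (235, [-7.0, 18.0, 31.0]), (240, [-8.0, 19.0, 24.0]), (245, [-8.0, 21.0, 13.0])]
293 [(200, [13.0, -25.0, 32.0]), (205, [10.0, -25.0, 32.0]), (210, [7.0, -25.0, 31.0]), (215, [4.0, -24.0, 31.0]), (220, [1.0, -24.0, 31.0]), (225, [-2.0, -24.0, 32.0]), (230, [-5.0, -24.0, 33.0]), (235, [-8.0, -24.0, 31.0]), (240, [-8.0, -25.0, 23.0]), (245, [-8.0, -26.0, 15.0])]
[(205, [10.0, -2.0, 31.0]), (210, [7.0, -2.0, 31.0]), (215, [4.0, -2.0, 31.0]), (220, [1.0, -2.0, 30.0]), (225, [-2.0, -2.0, 32.0]), (230, [-5.0, -2.0, 31.0]), (235, [-8.0, -2.0, 32.0]), (240, [-8.0, -2.0, 23.0]), (245, [-8.0, -2.0, 15.0]), (250, [-10.0, -2.0, 9.0]), (255, [-13.0, -2.0, 8.0]), (260, [-16.0, -2.0, 10.0])]
lintel [-1.4 -1.6 87.5] [-2.8 -1.5 84. ] vials [24.48133056 -2.18391077 84.95406321] [48.18448316 -2.04419687 84.43512091]
```

Tail end is at x≈-8 (centre ≈42), consistent with TCP +6 mm. I'll push 21 mm more, slowly.

Call:
step_arm([
  {"gripper": 12,"x": 0.25,"y": 0,"z": 0.25,"ax": 0,"ay": 0,"az": 0},
  {"gripper": 12,"x": 0.25,"y": 0,"z": 0.25,"ax": 0,"ay": 0,"az": 0},
  {"gripper": 12,"x": 0.25,"y": 0,"z": 0.25,"ax": 0,"ay": 0,"az": 0},
  {"gripper": 12,"x": 0.25,"y": 0,"z": 0.25,"ax": 0,"ay": 0,"az": 0},
  {"gripper": 12,"x": 0.25,"y": 0,"z": 0.25,"ax": 0,"ay": 0,"az": 0},
  {"gripper": 12,"x": 0.15,"y": 0,"z": 0.15,"ax": 0,"ay": 0,"az": 0},
  {"gripper": 12,"x": 0.1,"y": 0,"z": 0.1,"ax": 0,"ay": 0,"az": 0},
  {"gripper": 12,"x": 0,"y": 0,"z": 0,"ax": 0,"ay": 0,"az": 0},
  {"gripper": 12,"x": 0,"y": 0,"z": 0,"ax": 0,"ay": 0,"az": 0},
  {"gripper": 12,"x": 0,"y": 0,"z": 0,"ax": 0,"ay": 0,"az": 0},
])

```text
time: 16.83
eef_pos: [0.6332, 0.0873, 0.0194]
tool_rot: [-0.026, 0.921, 0.063, 0.383]
ft_force: [0.2, 0.0, 0.9]
finger_gap: 0.0111
```

```bash
python3 - <<'E'
from h import *
go(10,-4,19,45)
s,R=pose();d=save('wrist','w10.png');np.savez('w10.npz',Q=wpts(d,s,R))
d=save('scene','s10.png');cv2.imwrite('pics/s10c.png',cv2.resize(d['img'][130:270,240:370,::-1],(557,600),interpolation=cv2.INTER_CUBIC))
E
```

```text
t 16.8333 tcp hatch mm [ 6.4 -4.7 19.4] gap 0.0111 F [0.2 0.  0.9]
tool axes in hatch (cols)
 [[ 0.705 -0.001  0.709]
 [-0.001 -1.    -0.001]
 [ 0.709 -0.    -0.705]]
turn deg (tool) [ 0.05 -0.15 -0.06] shift cm now-axes [ 0.22 -0.07  0.28] shift cm after-turn axes [ 0.22 -0.07  0.28]
[-0.12  0.65  1.92  2.4   0.27 -1.03]
```

View pics/w10.png

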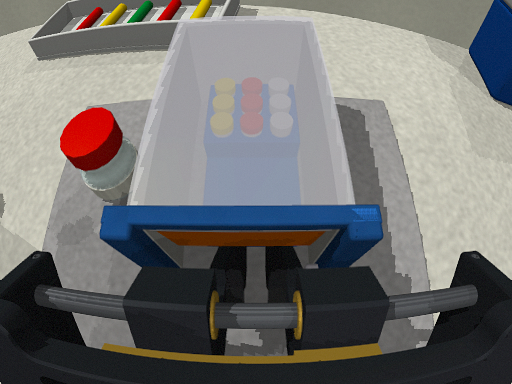

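View pics/s10c.png

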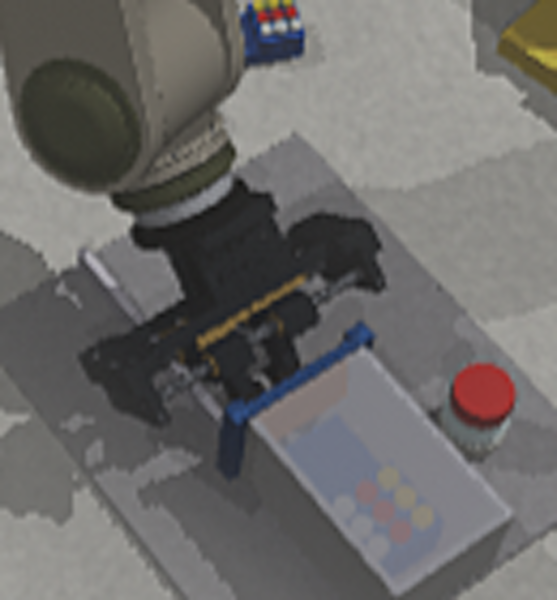

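Tail is at x≈+12.5 (centre ≈62, in the 52–92 window) and the flap has dropped towards the fingers. Drawing straight back out.

Call:
step_arm([
  {"gripper": 12,"x": -0.3,"y": 0,"z": -0.3,"ax": 0,"ay": 0,"az": 0},
  {"gripper": 12,"x": -0.3,"y": 0,"z": -0.3,"ax": 0,"ay": 0,"az": 0},
  {"gripper": 12,"x": -0.3,"y": 0,"z": -0.3,"ax": 0,"ay": 0,"az": 0},
  {"gripper": 12,"x": -0.3,"y": 0,"z": -0.3,"ax": 0,"ay": 0,"az": 0},
  {"gripper": 12,"x": -0.4,"y": 0,"z": -0.4,"ax": 0,"ay": 0,"az": 0},
  {"gripper": 12,"x": -0.5,"y": 0,"z": -0.5,"ax": 0,"ay": 0,"az": 0},
  {"gripper": 12,"x": -0.5,"y": 0,"z": -0.5,"ax": 0,"ay": 0,"az": 0},
  {"gripper": 12,"x": -0.5,"y": 0,"z": -0.5,"ax": 0,"ay": 0,"az": 0},
  {"gripper": 12,"x": -0.5,"y": 0,"z": -0.5,"ax": 0,"ay": 0,"az": 0},
  {"gripper": 12,"x": -0.5,"y": 0,"z": -0.5,"ax": 0,"ay": 0,"az": 0},
])

```text
time: 17.77
eef_pos: [0.575, 0.0792, 0.0193]
tool_rot: [-0.026, 0.921, 0.063, 0.383]
ft_force: [0.5, -1.2, 0.0]
finger_gap: 0.0106
```

Call:
step_arm([
  {"gripper": 12,"x": -0.6,"y": 0,"z": -0.6,"ax": 0,"ay": 0,"az": 0},
  {"gripper": 12,"x": -0.6,"y": 0,"z": -0.6,"ax": 0,"ay": 0,"az": 0},
  {"gripper": 12,"x": -0.6,"y": 0,"z": -0.6,"ax": 0,"ay": 0,"az": 0},
  {"gripper": 12,"x": -0.6,"y": 0,"z": -0.6,"ax": 0,"ay": 0,"az": 0},
  {"gripper": 12,"x": -0.6,"y": 0,"z": -0.6,"ax": 0,"ay": 0,"az": 0},
  {"gripper": 12,"x": 0,"y": 0,"z": 0,"ax": 0,"ay": 0,"az": 0},
  {"gripper": 12,"x": 0,"y": 0,"z": 0,"ax": 0,"ay": 0,"az": 0},
  {"gripper": 12,"x": 0,"y": 0,"z": 0,"ax": 0,"ay": 0,"az": 0},
  {"gripper": 12,"x": 0,"y": 0,"z": 0,"ax": 0,"ay": 0,"az": 0},
  {"gripper": 12,"x": 0,"y": 0,"z": 0,"ax": 0,"ay": 0,"az": 0},
])

```text
time: 18.6
eef_pos: [0.5341, 0.0735, 0.0192]
tool_rot: [-0.026, 0.921, 0.064, 0.383]
ft_force: [-0.3, 0.2, -0.0]
finger_gap: 0.0106
```

```bash
python3 - <<'E'
from h import *
rep()
s,R=pose();d=save('wrist','w11.png');Q=wpts(d,s,R)
hsv=cv2.cvtColor(d['img'],cv2.COLOR_RGB2HSV)
m=(hsv[...,0]>5)&(hsv[...,0]<15)&(hsv[...,1]>180);m[:, :200]=0;m[:,320:]=0
q=Q[m&(Q[...,0]>-30)&(Q[...,0]<60)&(Q[...,2]<85)];print('flap',len(q),np.percentile(q,[5,50,95],axis=0).round(1))
if len(q)>50: print('tilt dx/dz',np.polyfit(q[:,2],q[:,0],1))
d=save('scene','s11.png');cv2.imwrite('pics/s11c.png',cv2.resize(d['img'][110:290,215:375,::-1],(533,600),interpolation=cv2.INTER_CUBIC))
d=save('top','t11.png');cv2.imwrite('pics/t11c.png',cv2.resize(d['img'][40:290,90:460,::-1],(740,500)))
E
```

```text
t 18.6 tcp hatch mm [-93.7  -4.6  19.2] gap 0.0106 F [-0.3  0.2 -0. ]
tool axes in hatch (cols)
 [[ 0.705 -0.001  0.709]
 [-0.001 -1.    -0.001]
 [ 0.709  0.    -0.705]]
flap 4733 [[ -1.6 -28.8  38.4]
 [ -0.7  -0.6  57.7]
 [  0.2  27.8  74.2]]
tilt dx/dz [-2.86806010e-04 -6.92822544e-01]
```

View pics/w11.png

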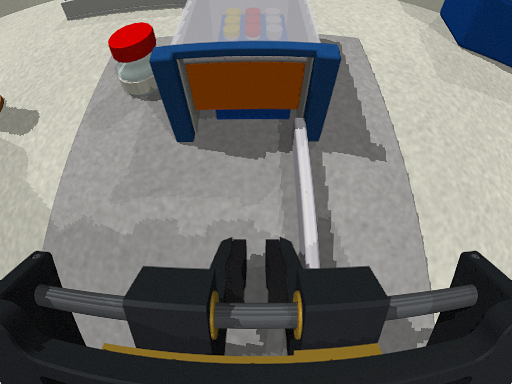

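View pics/s11c.png

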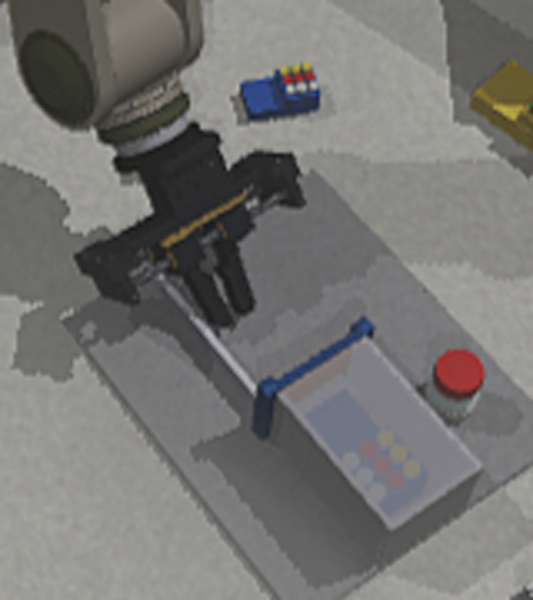

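View pics/t11c.png

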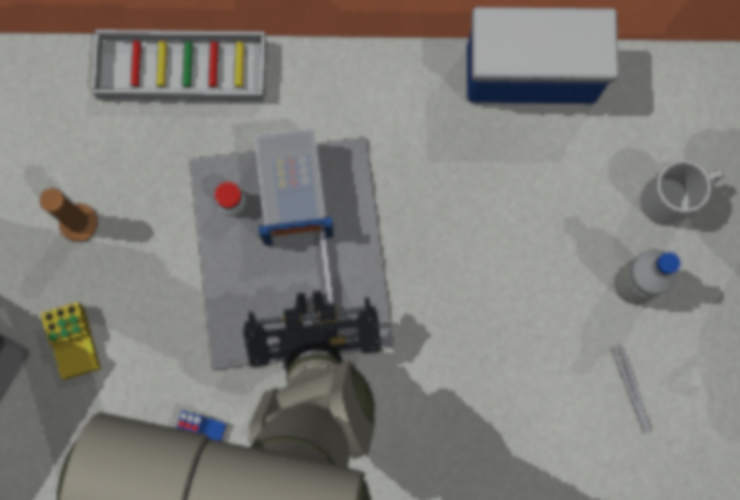

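```bash
python3 - <<'E'
from h import *
s,R=pose();d=robot.grab_frame('wrist');Q=wpts(d,s,R)
print(np.median(Q[112:117,225:285].reshape(-1,3),0).round(1), [Q[v,250].round(1).tolist() for v in range(108,124,2)])
print(hat(s['eef_pos']),s['ft_force'],np.abs(s['joint_velocities']).max())
E
```

```text
[12.9 -3.2 15.1] [[-0.5, 0.1, 35.7], [14.1, 0.5, 18.2], [12.9, 0.5, 17.2], [13.0, 0.5, 14.9], [13.3, 0.6, 12.3], [14.0, 0.6, 9.2], [12.1, 0.6, 8.9], [10.1, 0.6, 8.9]]
[-0.0938696  -0.00457872  0.01915446] [ 0.79324277 -0.23199784  0.11936504] 0.0020114874963884093
```

```bash
python3 -c "
from bench import robot
print(robot.finish_job())"
```

```text
the job is handed in; nothing more can be done
None
```

The blue carrier is inside the bay with the flap shut behind it, and I handed the job in at about 18.7 s. The simulator reports no verdict, so what follows is from my own last checks.

I pushed the largest blue carrier sideways with two spread fingers until it lay flat against the rail (18 N). Then I leaned the fingers 45° forward, pushed the tail end through the flap with about 3–4 N, and drew straight back out.

| Last check | Result |
|---|---|
| Tail end past the doorway | about 13–15 mm, so the centre is at x ≈ 63–66 mm (needs 52–92) |
| Sideways position | y ≈ -3 mm (needs within 20) |
| Flap | hanging vertical, tilt about 0 rad |
| Wrist force | under 1 N, fingers about 9 cm clear of the doorway |
| Other things | look undisturbed in the last pictures; I did not measure their positions |

- **Disagreement:** the wrist camera placed the flap and lintel 2–3 mm short of their nominal x. This is within calibration, and the result holds either way.
- **Refused moves:** two move calls were refused early because rows were missing keys. Nothing moved.
- **Lean angle:** the first attempt to lean the fingers stopped about 6° short near a wrist singularity, so I redid it in smaller steps.

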